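# Open the downdraft table's damper with the T-key and set out the vases on its grille

### The arm

A 6-joint arm with a two-finger parallel gripper is mounted at the origin on the work surface. World frame = base frame: x ahead of the robot, y to its left, z up, the work surface at z = 0. Lengths are in m, angles in degrees, forces in N, time in s.
With the tool pointing down it reaches from about 0.35 to 0.775 m from the base axis. Payload 7.3 kg.
Tool frame: the origin (TCP) lies at the very end of the fingers, on their centre line; the grasp point (between the pads) lies 19 mm behind it (robot.grip_depth is the distance from the TCP to the grasp point, in m); z points along the fingers, y is the direction in which the jaws open and shut (so a half turn about z gives the same grasp; the last joint's range is limited). The gripper opens to 92 mm and grips with 3 to 60 N. Pads are 19 mm wide; open, the fingers measure 130 mm over their backs; the gripper's body (75 mm by 190 mm) begins 47 mm behind the grasp point.
Start: joints at [59.473, 19.595, 87.324, -0, 73.075, -8.365], TCP at [0.198, 0.486, 0.199] pointing down, gripper open.
Joint ranges: [-145.02, 145.02], [-44.19, 115.74], [2.07, 154.8], [-57.11, 237.11], [16.16, 152.29], [-177.93, 177.93]. Speed limits (degrees/s): [147.25, 147.25, 180, 180, 180, 180].

### API

Orientations are given as a 3x3 rotation matrix whose columns are the frame's x, y, z axes.
In Python, from workcell import robot, optics gives the robot as it stands. The module is installed in compiled form; this text tells all that it offers.
- The arm moves only by the tool apply_moves, never from a script. Its argument "series" is a list of rows, each a list of 5 numbers: the opening, from 0 (shut) to 1 (fully open), then the shift along the world's x, y, z scaled (see below), then the turn about the world's z scaled (see below). In form: [[fingers, tx, ty, tz, roll], ...]. A call has 1 to 20 rows; each row shifts and turns the commanded pose from where the row before left it; what a row does not reach is not made up. The controller multiplies each number of a shift by 50 cm and each number of a turn by 180 degrees. A row lasts 1/8 s, in which the tool goes at most 62.5 mm and 10.7 degrees, less where a joint would pass 70% of its speed; a pose out of reach is approached as far as the arm can. A call with a number of a shift or a turn outside -1 to 1 is refused whole. A call with a gripper value outside its range is refused whole. The fingers move at their own pace and stop on an object; the grip force is fixed at half the most. Time passes only in rows, so rows that do not move let the fingers close. It gives the time, the measured TCP pose, the force and the opening at its end, in the units of the state.
- robot.get_obs(): the state, without advancing time (a new reading comes with each control period).
- optics.capture(name): name is "scene" or "top" or "wrist"; returns the picture (480x640x3 uint8, blue, green, red); there is no depth.
- optics.camera_model(name): a dict with "mtx" (3x3 intrinsics, pixels), "D" ([k1, k2, p1, p2, k3] as OpenCV has them; the pictures are not rectified), "R" (3x3) and "t" (3): a world point X has camera coordinates R X + t; the wrist camera has in their place "hand_eye" (4x4, takes a point from camera to tool coordinates, whose origin is the TCP and whose axes are the flange's). Camera axes: x right, y down, z forward; pixel columns grow to the right and rows downward; lengths in m; the calibration is good to about 2 mm. A picture is of the moment at which its call begins: read the wrist's pose just before it. camera_model takes no time and is no camera call.
- robot.close_job(): hands the job in, once; it reports no verdict.
The state is a dict: "time": time; "joint_positions": joint angles; "qvel": joint speeds; "effort": joint torques, N m; "position": TCP position; "tcp_rot": TCP orientation; "contact_force": force on the tool from outside, world axes, zero at the start; "wrist_torque": the same for the moment, N m; "grip_width": finger opening in m.
Only numpy, scipy, OpenCV 4.12 (cv2) and the standard library are available. Lean on these libraries where they do the work, as an engineer would, in place of code of your own. Each camera call takes 0.05 s, during which the arm holds its last target.

### The job

Get the downdraft table ready for dusting: lift the dust cap off the access tube, lower the long T-key onto the square damper spindle at the bottom and turn it counter-clockwise until the damper is fully open, then hang the key back in its stand and put the cap back on the tube so that it sits flat. Stand every turned bud vase upright on the slotted grille, whole foot on the grille and at least a finger's width clear of each other, setting them down rather than letting them drop. Leave the sanding block, bottle and everything else where it is.

Things in the scene. Friction and masses are not known exactly. Their poses are not given: they have to be found in the camera images.
- downdraft: green downdraft sanding table, fixed: case 320 (x) by 440 (y) by 110 mm high; origin at the centre of its underside. Flat slotted grille 110 mm up, x -148 to 148, y -118 to 208 mm, inside a steel rim 12 mm wide, 6 mm high. The end y -220 to -130 mm is plain and flat, 110 mm high, with the access tube at x 0, y -175. A white duct leaves the -y end
- tube_mouth (a point): centre of the access tube's mouth, the top of its steel collar (57 mm outside, 46 mm bore), 12 mm above the top of the case; the bore goes straight down 112 mm to a floor; axes as the downdraft table's
- spindle_top (a point): tip of the brass damper spindle at the bottom of the access tube, on its axis, 87 mm below the mouth: a square stem 16 mm across the flats, standing 25 mm above the tube floor, its top 7 mm tapering to 9 mm; its axes turn with it, x and y square to its flats
- spindle (a joint): turn of the damper spindle in rad: 0 closed, 1.571 fully open against a stop; grows counter-clockwise from above; at 0 and 1.571 its flats are parallel to the table's sides. Starts between 0.1 and 0.45; turns with about 0.12 N m of friction and stays where it is left
- key_bar (a point): centre of the cross bar of the steel T-key; bar 16 mm wide and high, 100 mm long along the key's y; z points up the shank. 14 mm shank; stop collar 40 mm across, 8 mm thick, its underside 68 mm below this point. 0.3 to 0.5 kg. It starts hanging in the stand, bar crosswise to the slot. Fully down on the spindle this point is 197 mm above the bench
- key_foot (a point): open lower end of the T-key's square socket, on the key's axis, 186 mm below the bar's centre: 27 mm square outside, 19 mm inside, 24 mm deep, its sides parallel and square to the bar (a quarter turn of the key fits the spindle just as well)
- hang (a point): hanging place in the fork of the fixed key stand, on the slot's centre line and the fork's upper face, 138 mm above the bench. Slot 22 mm wide, carries the key's collar, open to the stand's -x (robot side): from 40 mm before the point (open end) to 14 mm behind it. Fork 66 mm wide; nothing of the stand is higher. Base 10 mm high, 38 mm before to 62 mm behind the point
- cap_knob (a point): centre of the round knob (28 mm across, 32 mm high) of the wooden dust cap; flange below it 72 mm across, 6 mm thick, underside 22 mm below the point; plug below that 38 mm across tapering to 28 mm, flat bottom 34 mm below the point. Starts on the tube, plug in the bore, flange flat on the collar; elsewhere it stands on its plug. 0.12 kg
- vase1_mid (a point): turned pale-wood bud vase, solid and round: foot 64 mm across, low belly 68 mm across from 8 to 20 mm up, shoulder ending 46 mm up, then a straight neck 26 mm across to the top at 100 mm; 0.11 to 0.22 kg, starting upright on the bench. Site at its centre, 50 mm above the foot; z points up the neck. Two to four alike vases are present
- vase2_mid (a point): turned pale-wood bud vase, solid and round: foot 64 mm across, low belly 68 mm across from 8 to 20 mm up, shoulder ending 46 mm up, then a straight neck 26 mm across to the top at 100 mm; 0.11 to 0.22 kg, starting upright on the bench. Site at its centre, 50 mm above the foot; z points up the neck. Two to four alike vases are present
- vase3_mid (a point): turned pale-wood bud vase, solid and round: foot 64 mm across, low belly 68 mm across from 8 to 20 mm up, shoulder ending 46 mm up, then a straight neck 26 mm across to the top at 100 mm; 0.11 to 0.22 kg, starting upright on the bench. Site at its centre, 50 mm above the foot; z points up the neck. Two to four alike vases are present
- vase4_mid (a point): turned pale-wood bud vase, solid and round: foot 64 mm across, low belly 68 mm across from 8 to 20 mm up, shoulder ending 46 mm up, then a straight neck 26 mm across to the top at 100 mm; 0.11 to 0.22 kg, starting upright on the bench. Site at its centre, 50 mm above the foot; z points up the neck. Two to four alike vases are present
- bottle_mid (a point): bystander: round glue bottle 52 mm across, 130 mm high, standing among the vases; point at its centre
- sandblock_mid (a point): bystander: cork sanding block 110 by 62 by 26 mm (x, y, z) lying on the grille; point at its centre
- tin: bystander: wax tin 86 mm across, 42 mm high; origin at the centre of its underside
- spindle_blank: bystander: round wooden blank 76 mm across, 125 mm high with a stub on top; origin at the centre of its underside
- mallet: bystander: wooden mallet lying down, head 70 by 110 by 70 mm centred 50 mm along x from the origin, handle reaching 150 mm to -x
- gouge: bystander: turning gouge lying down, handle reaching 200 mm to -x from the origin, blade 160 mm to +x, 30 mm high
Mind the look-alikes: they are no part of the job. What is shaped like the part that bears vase4_mid but green or turquoise is not meant.

How it is judged (in metres and radians):
At the end, for the whole second after the job is handed in: Spindle at 1.40 rad or more; cap on the tube within 8 mm, seated within 4 mm, flat; key hanging upright in the fork by its collar; every vase upright within 0.08 rad on the grille, centre within x -125..125, y -95..185 mm of the table's origin, vase centres over 76 mm apart (value of joint spindle above 1.4 rad and horizontal distance between cap_knob and tube_mouth below 0.008 m and z of cap_knob in the frame of tube_mouth below 0.026 m and angle between cap_knob's own z axis and vertical below 0.07 rad and x of key_bar in the frame of hang between -0.032 and 0.02 m and y of key_bar in the frame of hang between -0.01 and 0.01 m and z of key_bar in the frame of hang between 0.062 and 0.074 m and angle between key_bar's own z axis and vertical below 0.1 rad and x of vase1_mid in the frame of downdraft between -0.125 and 0.125 m and y of vase1_mid in the frame of downdraft between -0.095 and 0.185 m and z of vase1_mid in the frame of downdraft between 0.154 and 0.166 m and angle between each of vase1_mid, vase2_mid, vase3_mid, vase4_mid's own z axis and vertical below 0.08 rad and horizontal distance between vase1_mid and vase2_mid above 0.076 m and horizontal distance between each of vase1_mid, vase2_mid and vase3_mid above 0.076 m and horizontal distance between each of vase1_mid, vase2_mid, vase3_mid and vase4_mid above 0.076 m and x of vase2_mid in the frame of downdraft between -0.125 and 0.125 m and y of vase2_mid in the frame of downdraft between -0.095 and 0.185 m and z of vase2_mid in the frame of downdraft between 0.154 and 0.166 m and x of vase3_mid in the frame of downdraft between -0.125 and 0.125 m and y of vase3_mid in the frame of downdraft between -0.095 and 0.185 m and z of vase3_mid in the frame of downdraft between 0.154 and 0.166 m and x of vase4_mid in the frame of downdraft between -0.125 and 0.125 m and y of vase4_mid in the frame of downdraft between -0.095 and 0.185 m and z of vase4_mid in the frame of downdraft between 0.154 and 0.166 m); the robot touches nothing.
It fails at once if a vase is dropped (falls freely from more than about 4 cm) ((linear speed of vase1 above 0.9 m/s and contact force between the fingers and vase1 below 0.05 N) or (linear speed of vase2 above 0.9 m/s and contact force between the fingers and vase2 below 0.05 N) or (linear speed of vase3 above 0.9 m/s and contact force between the fingers and vase3 below 0.05 N) or (linear speed of vase4 above 0.9 m/s and contact force between the fingers and vase4 below 0.05 N)).
It fails at once if a bystander (glue bottle, sanding block, wax tin, blank, mallet, gouge) is shifted by more than 5 cm (distance of any of bottle_mid, sandblock_mid, tin, spindle_blank, mallet, gouge from where it was at the start of the episode above 0.05 m).
Of vase1, vase2, vase3, vase4 only 2 to 4 are there at a start; the rules pass over those that are not, and their reading is None.
At some moment in a run one of vase1, vase2, vase3, vase4 may be knocked a few centimetres aside while the robot is not near it.
It also fails if it takes over 210 s, if anything falls off the work surface, if the arm or the gripper's body presses on something with over 40 N, if the wrist force passes 120 N, or if a joint passes its speed limit or range.

## Working session

There is one attempt and no reset: what is moved stays moved. The work goes in short steps, Python scripts to look and compute and a tool call to move; the robot and the scene stay as the last step left them, time stands still between calls to the robot, and variables do not carry over. Pictures are saved under pics/ and viewed, and the job is handed in when it is done.

Besides the shell and the picture viewer there is one more tool, called as a command line: name --pt "numbers of a row" for each row, then --argument value for the rest. apply_moves: Moves the arm, as the interface text tells. Shifts and turns lie within -1 to 1; 1 stands for 50 cm of shift or 180 degrees of turn. Its arguments: {"type":"object","properties":{"series":{"type":"array","items":{"type":"array","items":{"type":"number"}}}},"required":["series"]}

```bash
mkdir -p pics; ls; python3 - <<'E'
from workcell import robot, optics
import cv2
o=robot.get_obs();print(o)
for n in("scene","top","wrist"):
    im=optics.capture(n);cv2.imwrite(f"pics/{n}0.png",im)
    m=optics.camera_model(n);print(n,m)
E
```

```text
pics
{'time': 0.0, 'joint_positions': array([ 5.94714065e+01,  1.96352582e+01,  8.73764711e+01, -7.71479613e-04,
        7.30755633e+01, -8.36650034e+00]), 'qvel': array([ 0.07765653,  0.0183039 ,  0.06068666, -0.1321796 ,  0.02314089,
       -0.03716596]), 'effort': array([ 2.68874510e-04, -4.31248319e+01, -2.44213575e+01,  7.17106042e-02,
        5.60665154e-02, -9.83144105e-05]), 'position': array([0.1978092, 0.4858248, 0.1984603]), 'tcp_rot': array([[-9.26121764e-01,  3.77223934e-01, -7.62815358e-04],
       [ 3.77224648e-01,  9.26120848e-01, -1.31888615e-03],
       [ 2.08943783e-04, -1.50920193e-03, -9.99998839e-01]]), 'contact_force': array([0.37273552, 0.3697686 , 0.18813874]), 'wrist_torque': array([-0.01645438, -0.03774084, -0.04828225]), 'grip_width': 0.0918767327350957}
scene {'mtx': array([[570.86726505,   0.        , 322.52048628],
       [  0.        , 570.86726505, 233.80652103],
       [  0.        ,   0.        ,   1.        ]]), 'D': array([-0.1411311,  0.       ,  0.       ,  0.       ,  0.       ]), 'R': array([[ 0.83550811,  0.54942821, -0.0074053 ],
       [ 0.
[... 488 characters left out ...]
      [ 0.1337858 , -0.001985  , -0.99100828]]), 't': array([0.05071745, 0.51016923, 1.47379095])}
wrist {'mtx': array([[418.46122898,   0.        , 318.40595665],
       [  0.        , 418.46122898, 238.11471102],
       [  0.        ,   0.        ,   1.        ]]), 'D': array([-0.08957056,  0.        ,  0.        ,  0.        ,  0.        ]), 'hand_eye': array([[-1.21546820e-03, -9.56820527e-01, -2.90676799e-01,
         8.04196407e-02],
       [ 9.99998764e-01, -8.72944783e-04, -1.30803426e-03,
        -1.53034826e-03],
       [ 9.97809238e-04, -2.90678029e-01,  9.56820405e-01,
        -1.85113133e-01],
       [ 0.00000000e+00,  0.00000000e+00,  0.00000000e+00,
         1.00000000e+00]])}
```

View pics/scene0.png

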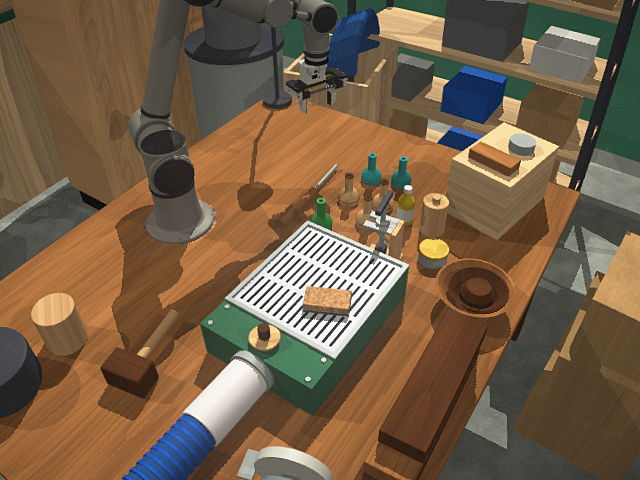

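View pics/top0.png

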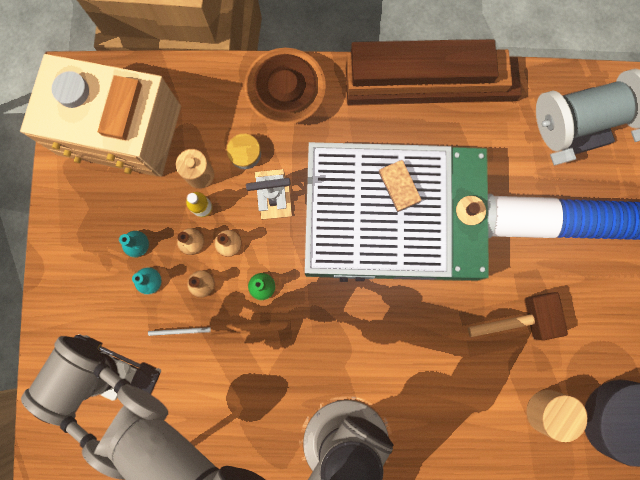

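View pics/wrist0.png

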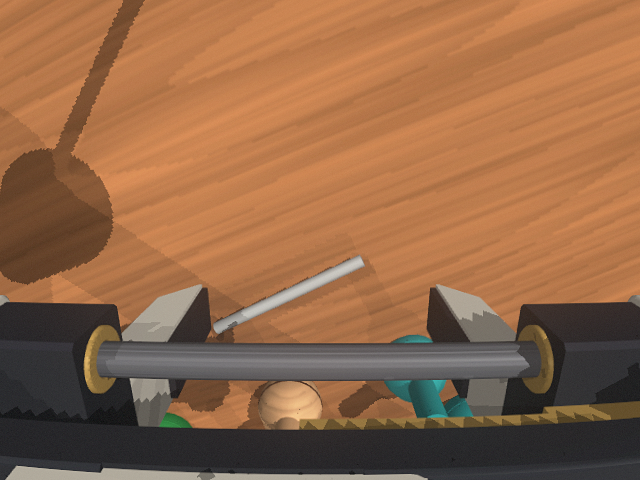

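```bash
cat > h.py <<'E'
import numpy as np,cv2
from workcell import robot, optics
def unproj(name,px,z,obs=None):
    m=optics.camera_model(name)
    u=cv2.undistortPoints(np.array(px,float).reshape(-1,1,2),m["mtx"],m["D"]).reshape(-1,2)
    d=np.c_[u,np.ones(len(u))]
    if name=="wrist":
        H=m["hand_eye"];Rt=obs["tcp_rot"];R=Rt@H[:3,:3];c=Rt@H[:3,3]+obs["position"]
    else:
        R=m["R"].T;c=-R@m["t"]
    d=d@R.T
    z=np.broadcast_to(z,(len(d),))
    return c+d*((z-c[2])/d[:,2])[:,None]
def proj(name,X,obs=None):
    m=optics.camera_model(name);X=np.array(X,float).reshape(-1,3)
    if name=="wrist":
        H=m["hand_eye"];Rt=obs["tcp_rot"];R=(Rt@H[:3,:3]).T;t=-R@(Rt@H[:3,3]+obs["position"])
    else: R,t=m["R"],m["t"]
    return cv2.projectPoints(X,cv2.Rodrigues(R)[0],t,m["mtx"],np.array(m["D"]))[0].reshape(-1,2)
def crop(im,x0,y0,x1,y1,f,fn):
    c=cv2.resize(im[y0:y1,x0:x1],None,fx=f,fy=f,interpolation=cv2.INTER_CUBIC)
    h,w=c.shape[:2]
    st=20 if f<8 else 10
    for x in range((x0//st+1)*st,x1,st):
        cv2.line(c,(int((x-x0)*f),0),(int((x-x0)*f),6),(0,0,255),1);cv2.putText(c,str(x),(int((x-x0)*f)-10,18),0,.4,(0,0,255),1)
    for y in range((y0//st+1)*st,y1,st):
        cv2.line(c,(0,int((y-y0)*f)),(6,int((y-y0)*f)),(0,0,255),1);cv2.putText(c,str(y),(8,int((y-y0)*f)+4),0,.4,(0,0,255),1)
    cv2.imwrite(fn,c)
E
python3 - <<'E'
from h import *
im=cv2.imread("pics/top0.png")
crop(im,110,130,320,310,3.8,"pics/t_a.png")
crop(im,295,130,495,290,4,"pics/t_b.png")
im=cv2.imread("pics/scene0.png")
crop(im,290,130,460,280,4.6,"pics/s_a.png")
crop(im,190,210,420,420,2.8,"pics/s_b.png")
E
```

```text
(no output)
```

View pics/t_a.png

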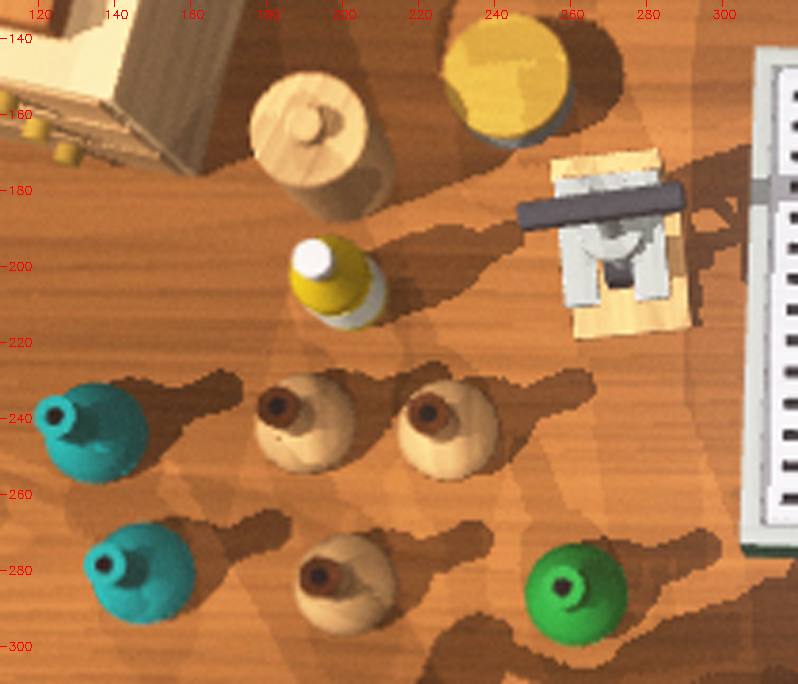

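View pics/t_b.png

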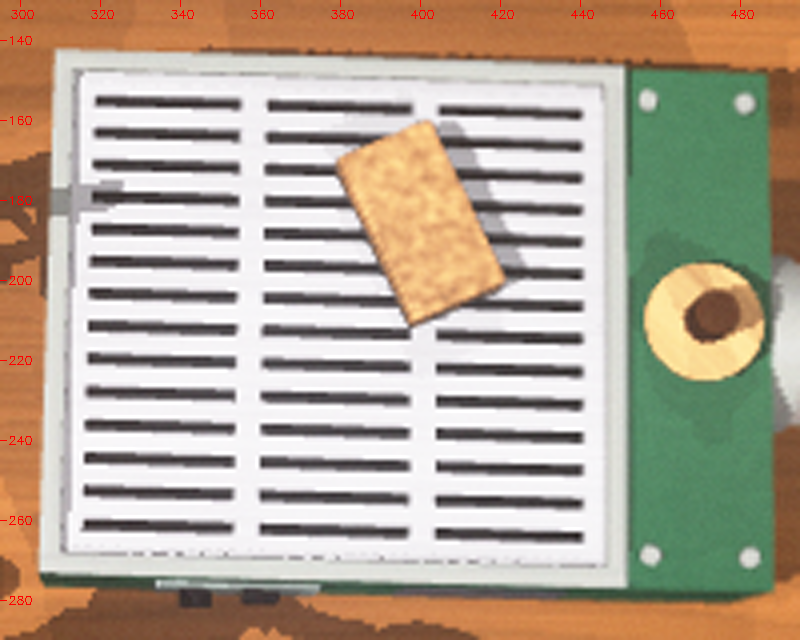

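View pics/s_a.png

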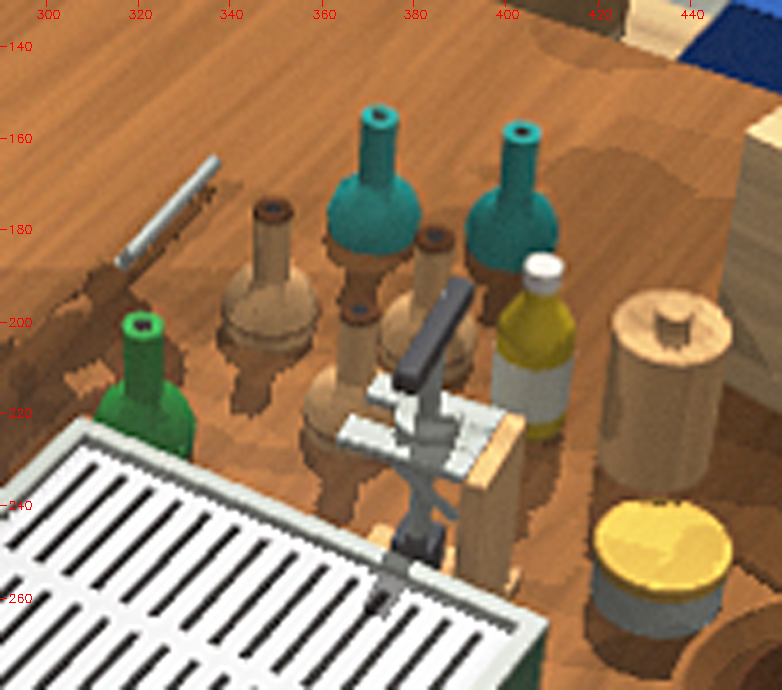

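View pics/s_b.png

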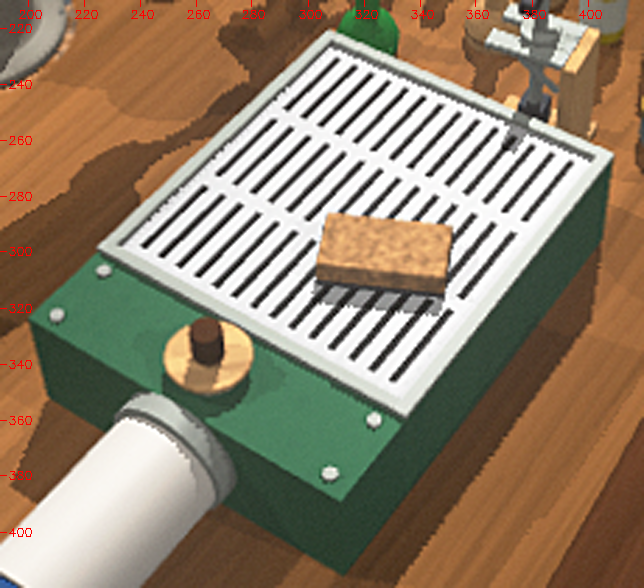

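```bash
cat > fit.py <<'E'
from h import *
from scipy.optimize import least_squares
def T(p,L): 
    c,s=np.cos(p[2]),np.sin(p[2]);L=np.array(L,float)
    return np.c_[p[0]+c*L[:,0]-s*L[:,1],p[1]+s*L[:,0]+c*L[:,1],L[:,2]]
L=[(.16,.22,.116),(-.16,.22,.116),(.16,-.13,.116),(-.16,-.13,.116),(.16,-.22,.11),(-.16,-.22,.11)]
top=np.array([(309.25,142.5),(305,273.25),(451.75,146.5),(451.75,276.75),(487,148),(488.5,278)])
sc=np.array([(408.9,265.4),(308.6,220.7),(335.4,358.9),(225,298.6),(312.9,388.6),(200.7,323.6)])
f=lambda p:np.r_[(proj("top",T(p,L))-top).ravel(),(proj("scene",T(p,L))-sc).ravel()]
r=least_squares(f,[.55,-.05,0]);print(r.x,np.degrees(r.x[2]));print(f(r.x).reshape(-1,2).round(1))
p=r.x;print("tube",T(p,[(0,-.175,.122)]), "knob",T(p,[(0,-.175,.144)]))
print("knobproj",proj("top",T(p,[(0,-.175,.160)])),proj("scene",T(p,[(0,-.175,.160)])))
A=lambda q:[(110+x/3.8,130+y/3.8) for x,y in q]
S=lambda q:[(290+x/4.6,130+y/4.6) for x,y in q]
print("vase necks top", unproj("top",A([(278,408),(428,413),(319,576),(56,417),(104,564),(563,588)]),.1).round(3))
print("vase scene", unproj("scene",S([(437,237),(360,311),(273,208)]),.1).round(3))
print("bottle",unproj("top",A([(313,258)]),.13).round(3))
bt=unproj("top",A([(522,218),(684,193),(603,206)]),.214);print("bar top",bt.round(4),np.degrees(np.arctan2(*(bt[0]-bt[1])[[1,0]])))
print("bar scene",unproj("scene",S([(401,370),(460,285)]),[.214,.214]).round(4))
print("base corners",unproj("top",A([(552,160),(574,338),(690,326)]),.010).round(4))
print("fork tips",unproj("top",A([(567,305),(601,303),(636,300),(669,297)]),.138).round(4))
C=lambda q:[(295+x/4,130+y/4) for x,y in q]
print("block",unproj("top",C([(335,159),(431,122),(506,285),(410,325)]),.136).round(3))
np.save("table.npy",p)
E
python3 fit.py
```

```text
[ 0.5746612  -0.11679274 -0.01037597] -0.5944993941765818
[[-0.7 -1.1]
 [-0.5 -1.1]
 [-0.7 -0.9]
 [-0.1 -0.9]
 [-0.4 -0.5]
 [-0.2 -1.1]
 [ 0.1 -0.8]
 [-1.7 -0.6]
 [-0.7 -0.4]
 [-0.8 -0.5]
 [-1.5  0.6]
 [-1.3 -0.1]]
tube [[ 0.57284544 -0.29178332  0.122     ]] knob [[ 0.57284544 -0.29178332  0.144     ]]
knobproj [[474.52041456 206.79705291]] [[262.935854   327.52053996]]
vase necks top [[0.498 0.401 0.1  ]
 [0.496 0.305 0.1  ]
 [0.391 0.37  0.1  ]
 [0.489 0.545 0.1  ]
 [0.396 0.508 0.1  ]
 [0.386 0.216 0.1  ]]
vase scene [[0.504 0.402 0.1  ]
 [0.501 0.304 0.1  ]
 [0.395 0.37  0.1  ]]
bottle [[0.589 0.377 0.13 ]]
bar top [[0.5982 0.2342 0.214 ]
 [0.6147 0.1386 0.214 ]
 [0.6061 0.1864 0.214 ]] 99.82545566777844
bar scene [[0.6148 0.141  0.214 ]
 [0.6055 0.2281 0.214 ]]
base corners [[0.6843 0.2418 0.01  ]
 [0.5607 0.2228 0.01  ]
 [0.5701 0.1443 0.01  ]]
fork tips [[0.5601 0.2142 0.138 ]
 [0.5617 0.1931 0.138 ]
 [0.5639 0.1713 0.138 ]
 [0.5661 0.1508 0.138 ]]
block [[ 0.664 -0.069  0.136]
 [ 0.688 -0.126  0.136]
 [ 0.589 -0.171  0.136]
 [ 0.563 -0.113  0.136]]
```

apply_moves --pt "1 0 0 0.1 0" --pt "1 0 0 0.1 0" --pt "1 0.043 -0.095 0 -0.055" --pt "1 0.043 -0.095 0 -0.055" --pt "1 0.043 -0.095 0 -0.055" --pt "1 0.043 -0.095 0 -0.055" --pt "1 0.043 -0.095 0 -0.055" --pt "1 0.043 -0.095 0 -0.055" --pt "1 0.043 -0.095 0 0" --pt "1 0.043 -0.095 0 0" --pt "1 0.043 -0.095 0 0" --pt "1 0.043 -0.095 0 0" --pt "1 0.043 -0.095 0 0" --pt "1 0.043 -0.095 0 0" --pt "1 0.043 -0.095 0 0" --pt "1 0.043 -0.095 0 0" --pt "1 0.043 -0.095 0 0" --pt "1 0.043 -0.095 0 0" --pt "1 0.0 0 0 0" --pt "1 0.0 0 0 0"

```text
time: 2.65
position: [0.5417, -0.2733, 0.2986]
tcp_rot: [[-0.147, 0.989, -0.001], [0.989, 0.147, 0.001], [0.001, -0.001, -1.0]]
contact_force: [0.3, 0.2, 0.4]
grip_width: 0.0918
```

```bash
cat >> h.py <<'E'
def snap(name,fn):
    o=robot.get_obs();im=optics.capture(name);cv2.imwrite(f"pics/{fn}.png",im);return o,im
E
python3 - <<'E'
from h import *
o,im=snap("wrist","w1");print(o["time"],o["position"],o["tcp_rot"].round(4),o["joint_positions"].round(1),o["contact_force"])
import pickle;pickle.dump(o,open("o_w1.pkl","wb"))
E
```

```text
2.65 [ 0.54171969 -0.27328788  0.2985611 ] [[-1.466e-01  9.892e-01 -1.000e-03]
 [ 9.892e-01  1.466e-01  1.100e-03]
 [ 1.300e-03 -8.000e-04 -1.000e+00]] [-34.   25.9  62.1   0.   92.  -42.4] [0.25310624 0.169169   0.40295699]
```

View pics/w1.png

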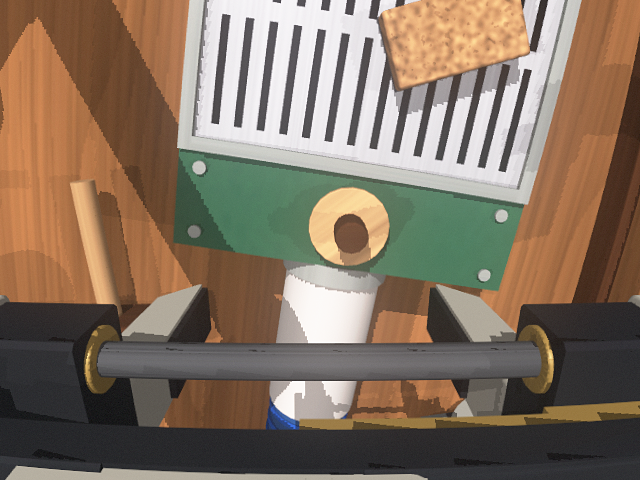

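```bash
python3 - <<'E'
from h import *
import pickle;o=pickle.load(open("o_w1.pkl","rb"))
im=cv2.imread("pics/w1.png");crop(im,290,170,410,280,6,"pics/w1c.png")
E
```

```text
(no output)
```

View pics/w1c.png

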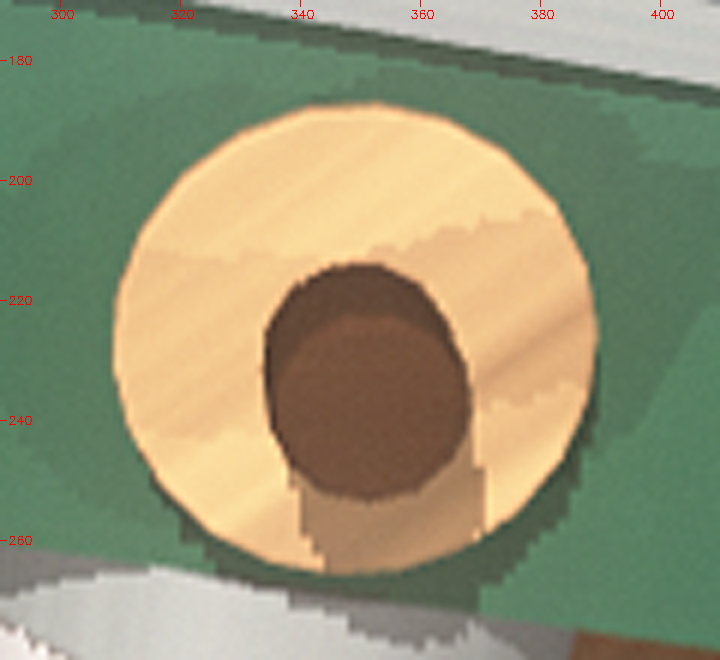

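```bash
python3 - <<'E'
from h import *
import pickle;o=pickle.load(open("o_w1.pkl","rb"))
a=unproj("wrist",[(348.8,225.9),(351.8,237.6)],[.128,.160],o);print(a)
# screws/rim corners check vs table
print(unproj("wrist",[(199,167.5),(501.5,216),(484,275.5),(194,231)],.112,o).round(4))
E
```

```text
[[ 0.56826982 -0.28824193  0.128     ]
 [ 0.56871104 -0.2892832   0.16      ]]
[[ 0.4291 -0.2585  0.112 ]
 [ 0.7093 -0.262   0.112 ]
 [ 0.7083 -0.3221  0.112 ]
 [ 0.4284 -0.3182  0.112 ]]
```

apply_moves --pt "1 0.0536 -0.0314 0 0" --pt "1 0 0 -0.08 0" --pt "1 0 0 -0.1 0" --pt "1 0 0 -0.1 0" --pt "1 0 0 -0.05 0" --pt "1 0 0 0 0" --pt "0 0 0 0 0" --pt "0 0 0 0 0" --pt "0 0 0 0 0" --pt "0 0 0 0 0" --pt "0 0 0 0 0" --pt "0 0 0 0 0"

```text
time: 4.2
position: [0.5688, -0.2895, 0.1341]
tcp_rot: [[-0.147, 0.989, 0.0], [0.989, 0.147, 0.0], [0.0, 0.0, -1.0]]
contact_force: [-0.4, -0.2, 0.0]
grip_width: 0.036
```

apply_moves --pt "0 0 0 0 0" --pt "0 0 0 0 0" --pt "0 0 0 0 0" --pt "0 0 0 0.02 0" --pt "0 0 0 0.05 0" --pt "0 0 0 0.05 0" --pt "0 -0.06 0 0 0" --pt "0 -0.08 0 0 0" --pt "0 -0.06 0 0 0" --pt "0 0 0 0 0" --pt "0 0 0 0 0"

```text
time: 5.58
position: [0.4696, -0.2898, 0.1949]
tcp_rot: [[-0.147, 0.989, 0.002], [0.989, 0.147, -0.001], [-0.001, 0.001, -1.0]]
contact_force: [0.9, 0.1, -0.1]
grip_width: 0.0005
```

```bash
python3 - <<'E'
from h import *
o,im=snap("wrist","w2");print(o["time"],o["position"],o["grip_width"])
E
```

```text
5.575 [ 0.46963195 -0.28979007  0.19490851] 0.0005072848511912113
```

View pics/w2.png

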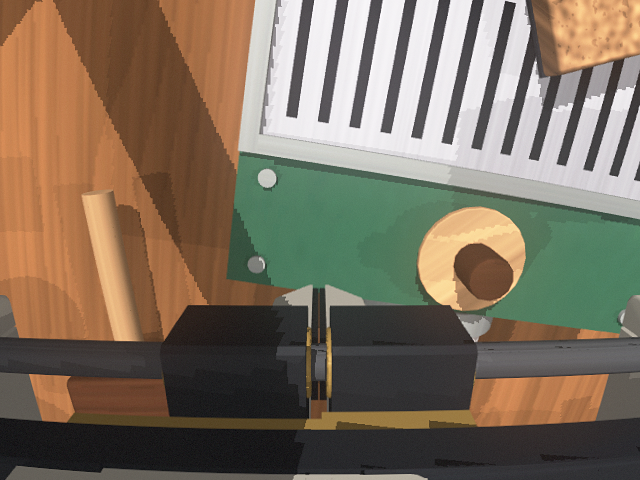

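```bash
python3 - <<'E'
from h import *
o=robot.get_obs()
im=cv2.imread("pics/w2.png");crop(im,400,190,540,325,5.5,"pics/w2c.png")
print(unproj("wrist",[(266.5,178),(256.5,264.5)],.112,o).round(4))
print(proj("wrist",[o["position"],o["position"]+[0,0,.019]],o))
E
```

```text
[[ 0.429  -0.2583  0.112 ]
 [ 0.4288 -0.3182  0.112 ]]
[[323.34647738 281.89277493]
 [323.83602848 298.997844  ]]
```

View pics/w2c.png

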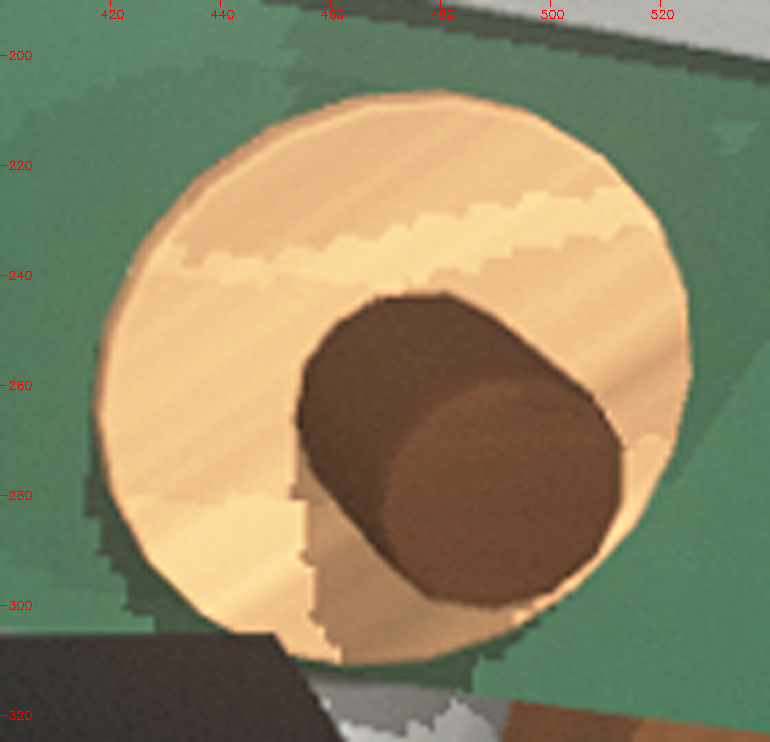

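```bash
python3 - <<'E'
from h import *
o=robot.get_obs()
print(unproj("wrist",[(491,279.2),(471.5,258)],[.160,.128],o).round(4))
E
```

```text
[[ 0.5677 -0.2888  0.16  ]
 [ 0.567  -0.2874  0.128 ]]
```

apply_moves --pt "1 0 0 0.04 0" --pt "1 0.06 0 0 0" --pt "1 0.08 0 0 0" --pt "1 0.057 0.002 0 0" --pt "1 0 0 0 0" --pt "1 0 0 0 0" --pt "1 0 0 -0.08 0" --pt "1 0 0 -0.06 0" --pt "1 0 0 -0.028 0" --pt "1 0 0 0 0" --pt "0 0 0 0 0" --pt "0 0 0 0 0" --pt "0 0 0 0 0" --pt "0 0 0 0 0" --pt "0 0 0 0 0" --pt "0 0 0 0 0" --pt "0 0 0 0 0" --pt "0 0 0 0 0" --pt "0 0 0 0 0" --pt "0 0 0 0 0"

```text
time: 8.12
position: [0.5674, -0.2885, 0.1302]
tcp_rot: [[-0.147, 0.989, 0.0], [0.989, 0.147, -0.0], [-0.0, 0.0, -1.0]]
contact_force: [0.6, 0.0, 0.2]
grip_width: 0.0254
```

```bash
python3 - <<'E'
from h import *
o,im=snap("wrist","w3");print(o["time"],o["position"],o["grip_width"],o["contact_force"])
E
```

```text
8.125 [ 0.56737137 -0.28848629  0.13015585] 0.025362025006361363 [0.58849404 0.03770358 0.19703624]
```

View pics/w3.png

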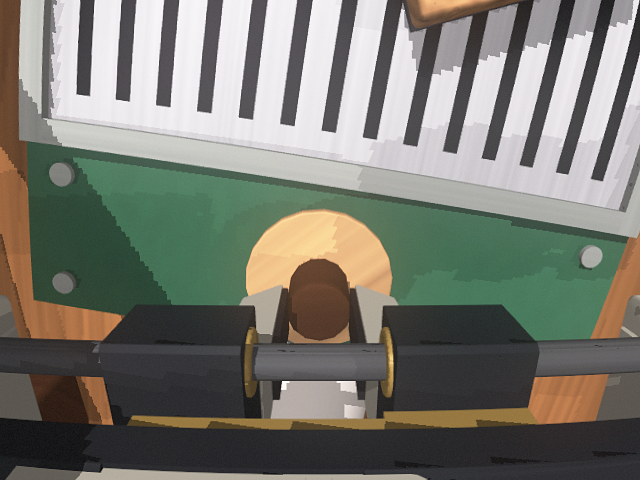

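```bash
python3 - <<'E'
from h import *
o,im=snap("wrist","w4");print(o["time"],o["position"],o["grip_width"],o["qvel"].round(3))
print(proj("wrist",[o["position"]+[0,0,h] for h in (0,.019,.03)],o))
print(unproj("wrist",[(319,299.5)],.160,o))
print(unproj("wrist",[(61.5,174),(591,257),(63,282)],.113,o))
crop(im,220,200,420,430,2.5,"pics/w4c.png")
for n in("scene","top"):
    o,im=snap(n,n+"4")
    c=proj(n,[[.568,-.2885,.144]])[0].astype(int);crop(im,c[0]-50,c[1]-40,c[0]+50,c[1]+40,6,f"pics/{n}4c.png")
E
```

```text
8.175 [ 0.56735785 -0.28846561  0.13015016] 0.025380845575453156 [-0.03   0.048 -0.114 -0.061  0.006  0.11 ]
[[323.34508849 281.89282311]
 [323.79393779 298.96849466]
 [324.09589694 310.48077227]]
[[ 0.56457672 -0.28394114  0.16      ]]
[[ 0.43018488 -0.25785772  0.113     ]
 [ 0.708289   -0.2615262   0.113     ]
 [ 0.42896338 -0.31722033  0.113     ]]
```

View pics/w4c.png

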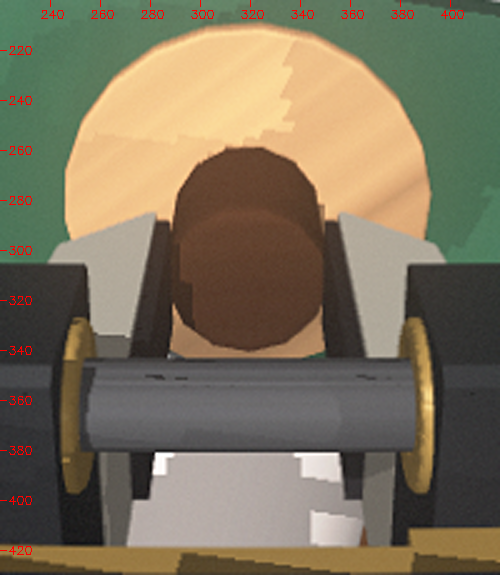

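View pics/scene4c.png

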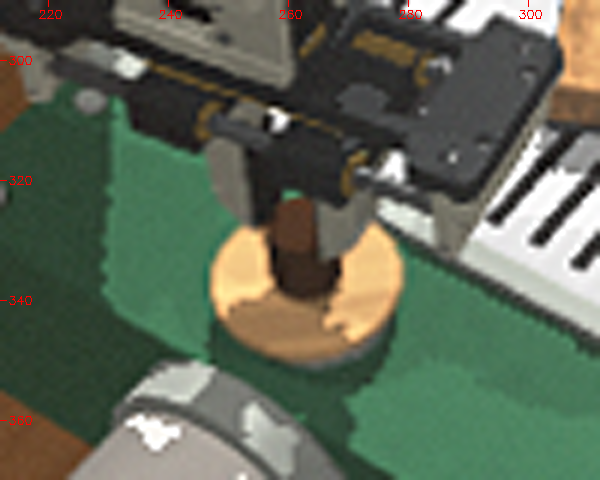

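apply_moves --pt "0 0 0 0.01 0" --pt "0 0 0 0.01 0" --pt "0 0 0 0.01 0" --pt "0 0 0 0.01 0" --pt "0 0 0 0.01 0"

```text
time: 8.95
position: [0.5673, -0.2885, 0.1556]
tcp_rot: [[-0.147, 0.989, 0.0], [0.989, 0.147, -0.0], [-0.0, 0.0, -1.0]]
contact_force: [-0.3, -0.5, -1.3]
grip_width: 0.0252
```

```bash
python3 - <<'E'
from h import *
o,im=snap("wrist","w5");print(o["time"],o["position"],o["grip_width"],o["contact_force"])
n="scene";o,im=snap(n,n+"5")
c=proj(n,[[.568,-.2885,.144]])[0].astype(int);crop(im,c[0]-50,c[1]-40,c[0]+50,c[1]+40,6,f"pics/{n}5c.png")
E
```

```text
8.95 [ 0.56734114 -0.28848143  0.15558343] 0.025191414365276645 [-0.33823821 -0.49727965 -1.27815661]
```

View pics/w5.png

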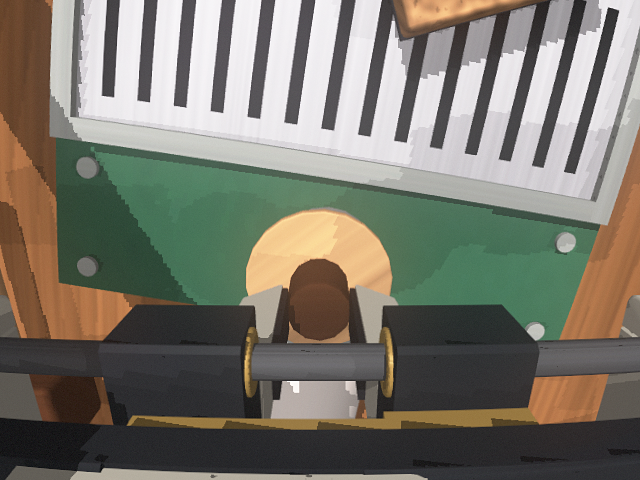

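View pics/scene5c.png

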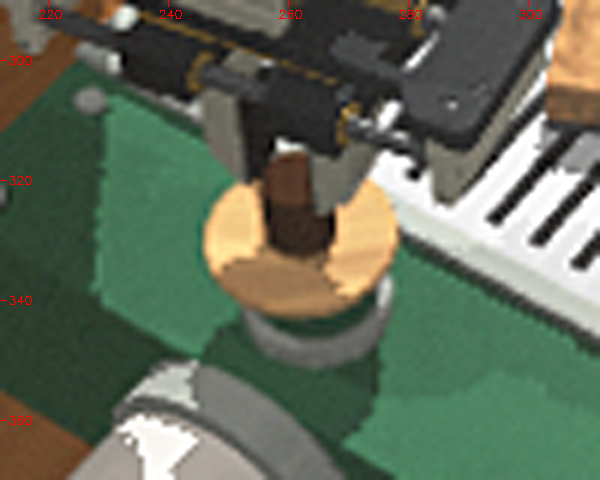

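apply_moves --pt "0 0 0 0.03 0" --pt "0 0 0 0.03 0" --pt "0 -0.05 0 0 0" --pt "0 -0.05 0 0 0" --pt "0 -0.05 0 0 0" --pt "0 -0.05 0 0 0" --pt "0 0 0 -0.03 0" --pt "0 0 0 -0.03 0" --pt "0 0 0 -0.03 0" --pt "0 0 0 -0.01 0" --pt "0 0 0 -0.006 0" --pt "0 0 0 0 0" --pt "0 0 0 0 0"

```text
time: 10.68
position: [0.4676, -0.2886, 0.1326]
tcp_rot: [[-0.147, 0.989, 0.001], [0.989, 0.147, -0.001], [-0.001, 0.001, -1.0]]
contact_force: [1.0, -0.7, -1.9]
grip_width: 0.0254
```

apply_moves --pt "0 0 0 -0.003 0" --pt "0 0 0 0 0" --pt "1 0 0 0 0" --pt "1 0 0 0 0" --pt "1 0 0 0 0" --pt "1 0 0 0 0" --pt "1 0 0 0 0" --pt "1 0 0 0.04 0" --pt "1 0 0 0.06 0" --pt "1 0 0 0.06 0" --pt "1 0.075 -0.053 0 0" --pt "1 0.075 -0.053 0 0" --pt "1 0.075 -0.053 0 0" --pt "1 0 0 0 0" --pt "1 0 0 0 0"

```text
time: 12.55
position: [0.5793, -0.3675, 0.2101]
tcp_rot: [[-0.147, 0.989, -0.001], [0.989, 0.147, 0.001], [0.001, -0.001, -1.0]]
contact_force: [-0.8, -0.2, -0.2]
grip_width: 0.0918
```

```bash
python3 - <<'E'
from h import *
import pickle
o,im=snap("wrist","w6");print(o["time"],o["position"],o["grip_width"],o["contact_force"])
pickle.dump(o,open("o_w6.pkl","wb"))
c=proj("wrist",[[.568,-.289,.122]],o)[0].astype(int);print(c);crop(im,c[0]-45,c[1]-45,c[0]+45,c[1]+45,8,f"pics/w6c.png")
E
```

```text
12.55 [ 0.57932241 -0.36750847  0.21008252] 0.09184823101580142 [-0.84277106 -0.1520389  -0.1723382 ]
[322 110]
```

View pics/w6.png

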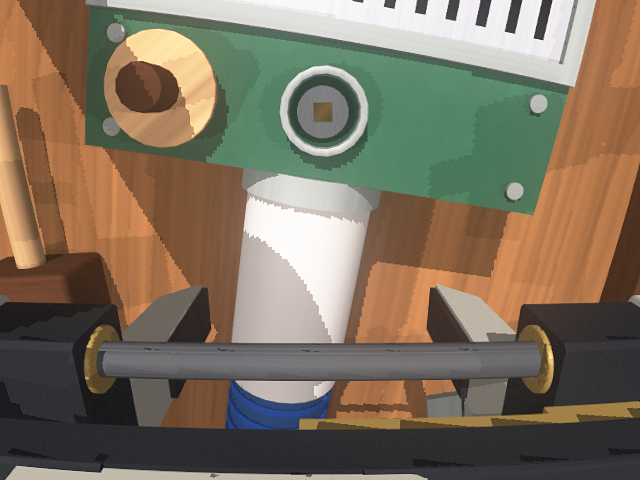

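View pics/w6c.png

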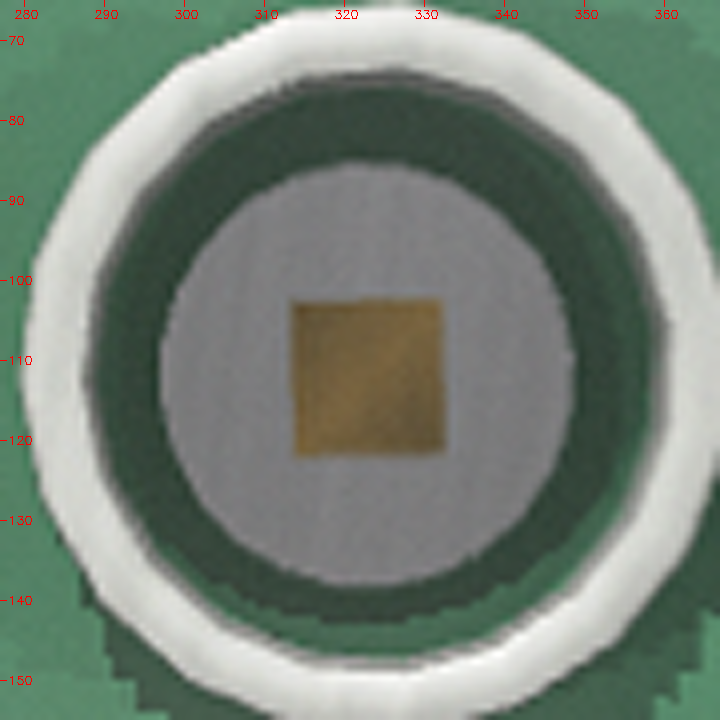

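```bash
python3 - <<'E'
from h import *
import pickle;o=pickle.load(open("o_w6.pkl","rb"))
P=lambda q:[(277+x/8-.44,65+y/8-.44) for x,y in q]
print(unproj("wrist",P([(376,372)]),.122,o),unproj("wrist",P([(366,373)]),.010,o),unproj("wrist",P([(369,378)]),.030,o))
c=unproj("wrist",P([(291,301),(442,299),(446,453),(296,459)]),.028,o)
for i in range(4):
    d=c[(i+1)%4]-c[i];print(np.degrees(np.arctan2(d[1],d[0]))%90,np.hypot(*d[:2]))
s=unproj("wrist",[(538.5,103.5),(514.5,191),(115.5,32),(111,126)],.112,o);print(s.round(4))
for a,b in((2,0),(3,1),(1,0),(3,2)):
    d=s[b]-s[a];print(np.degrees(np.arctan2(d[1],d[0]))%90)
E
```

```text
[[ 0.56856227 -0.28950372  0.122     ]] [[ 0.56854534 -0.28937503  0.01      ]] [[ 0.56879936 -0.28989223  0.03      ]]
9.136526814987683 0.015899010551907188
10.340666969750956 0.015864680238477476
10.643203522803077 0.015973034659670798
10.06862818817136 0.016283317498708892
[[ 0.7093 -0.2616  0.112 ]
 [ 0.7084 -0.3217  0.112 ]
 [ 0.4289 -0.2579  0.112 ]
 [ 0.4282 -0.318   0.112 ]]
89.24752334373392
89.25327973792221
89.0805659788291
89.3745752321628
```

apply_moves --pt "1 0 0 0.1 0" --pt "1 0 0 0.08 0" --pt "1 0.008 0.095 0 0" --pt "1 0.008 0.095 0 0" --pt "1 0.008 0.095 0 0" --pt "1 0.008 0.095 0 0" --pt "1 0.008 0.095 0 0" --pt "1 0.008 0.095 0 0" --pt "1 0.008 0.095 0 0" --pt "1 0.008 0.095 0 0" --pt "1 0.008 0.095 0 0" --pt "1 0.008 0.095 0 0" --pt "1 0 0 0 0" --pt "1 0 0 0 0"

```text
time: 14.35
position: [0.6191, 0.1067, 0.3014]
tcp_rot: [[-0.147, 0.989, 0.001], [0.989, 0.147, -0.0], [-0.001, 0.001, -1.0]]
contact_force: [-0.3, 0.2, -0.5]
grip_width: 0.0919
```

```bash
python3 - <<'E'
from h import *
import pickle
o,im=snap("wrist","w7");print(o["time"],o["position"],o["grip_width"],o["contact_force"])
pickle.dump(o,open("o_w7.pkl","wb"))
E
```

```text
14.35 [0.61909145 0.10673289 0.30141937] 0.09192929079649625 [-0.3403556   0.17416433 -0.48354242]
```

View pics/w7.png

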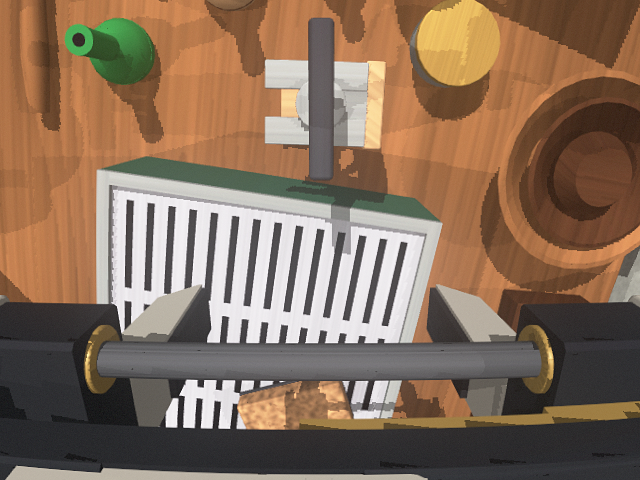

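```bash
python3 - <<'E'
from h import *
im=cv2.imread("pics/w7.png");crop(im,250,10,400,190,3.3,"pics/w7c.png")
E
```

```text
(no output)
```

View pics/w7c.png

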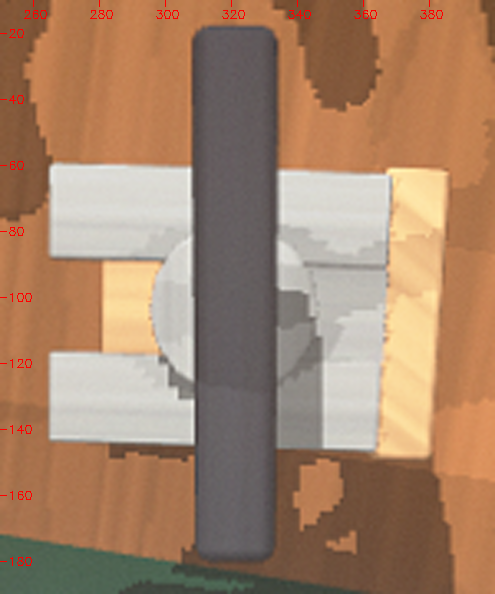

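```bash
python3 - <<'E'
from h import *
import pickle;o=pickle.load(open("o_w7.pkl","rb"))
P=lambda q:[(250+x/3.3-.35,10+y/3.3-.35) for x,y in q]
b=unproj("wrist",P([(236,26),(235,560),(235,293)]),.214,o);print(b.round(4));d=b[0]-b[1];print(np.degrees(np.arctan2(d[1],d[0])),np.hypot(*d[:2]))
f=unproj("wrist",P([(50,164),(390,176),(50,440),(378,450),(50,259),(50,354),(160,259),(155,356)]),.138,o);print(f.round(4))
for i,j in((0,1),(2,3),(4,6),(5,7),(2,0)):
    d=f[j]-f[i];print(np.degrees(np.arctan2(d[1],d[0])),np.hypot(*d[:2]))
E
```

```text
[[0.5989 0.2388 0.214 ]
 [0.6132 0.1416 0.214 ]
 [0.6057 0.1919 0.214 ]]
98.36438092833168 0.09820347504953539
[[0.5579 0.2173 0.138 ]
 [0.6382 0.2264 0.138 ]
 [0.5655 0.1528 0.138 ]
 [0.6464 0.1622 0.138 ]
 [0.5605 0.1956 0.138 ]
 [0.5631 0.1734 0.138 ]
 [0.5867 0.1994 0.138 ]
 [0.5886 0.1766 0.138 ]]
6.435749804269774 0.08078450908954159
6.648303593517421 0.08149231520832341
8.066724191504631 0.026500498412801905
7.062959590529728 0.02569327854556123
96.69364750876336 0.06494048245877418
```

apply_moves --pt "1 -0.013 0.0836 0 0" --pt "1 -0.013 0.0836 0 0" --pt "1 0 0 0 0" --pt "1 0 0 -0.08 0" --pt "1 0 0 -0.08 0" --pt "1 0 0 -0.06 0" --pt "1 0 0 -0.008 0" --pt "1 0 0 0 0"

```text
time: 15.4
position: [0.6076, 0.1896, 0.1878]
tcp_rot: [[-0.145, 0.989, 0.002], [0.989, 0.145, 0.0], [-0.0, 0.002, -1.0]]
contact_force: [0.5, -1.0, 0.8]
grip_width: 0.0915
```

```bash
python3 - <<'E'
from h import *
o,im=snap("wrist","w8");print(o["time"],o["position"],o["grip_width"],o["contact_force"])
n="scene";o,im=snap(n,n+"8")
c=proj(n,[[.606,.19,.2]])[0].astype(int);crop(im,c[0]-60,c[1]-60,c[0]+60,c[1]+60,5,f"pics/{n}8c.png")
E
```

```text
15.4 [0.60755755 0.18957129 0.18781876] 0.09154967922593953 [ 0.48759566 -0.96787364  0.83413549]
```

View pics/w8.png

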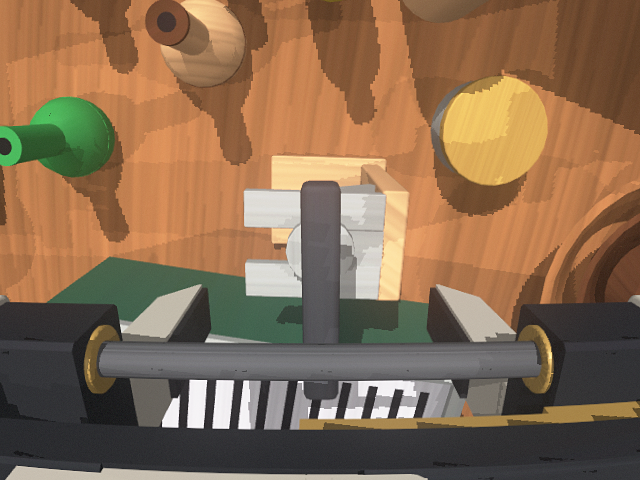

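View pics/scene8c.png

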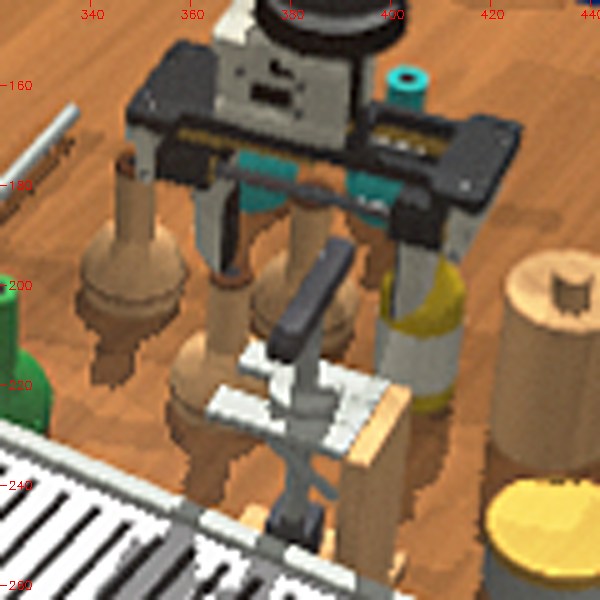

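```bash
python3 - <<'E'
from h import *
o=robot.get_obs()
b=unproj("wrist",[(320.5,182),(320.5,398)],.214,o);print(b,b.mean(0),np.hypot(*(b[0]-b[1])[:2]))
E
```

```text
[[0.59871292 0.24157006 0.214     ]
 [0.61322996 0.14345785 0.214     ]] [0.60597144 0.19251395 0.214     ] 0.09918039608823175
```

apply_moves --pt "1 -0.003 0.004 0 0" --pt "0 0 0 0 0" --pt "0 0 0 0 0" --pt "0 0 0 0 0" --pt "0 0 0 0 0" --pt "0 0 0 0 0" --pt "0 0 0 0 0" --pt "0 0 0 0 0" --pt "0 0 0 0 0" --pt "0 0 0 0 0" --pt "0 0 0 0 0" --pt "0 0 0 0 0" --pt "0 0 0 0 0"

```text
time: 17.12
position: [0.6064, 0.1929, 0.1881]
tcp_rot: [[-0.147, 0.989, 0.004], [0.989, 0.147, 0.001], [0.0, 0.004, -1.0]]
contact_force: [2.0, 1.0, 6.8]
grip_width: 0.0005
```

```bash
python3 - <<'E'
from h import *
o,im=snap("wrist","w9");print(o["time"],o["position"],o["grip_width"],o["contact_force"],o["joint_positions"])
n="scene";o,im=snap(n,n+"9")
c=proj(n,[[.606,.19,.2]])[0].astype(int);crop(im,c[0]-60,c[1]-60,c[0]+60,c[1]+60,5,f"pics/{n}9c.png")
E
```

```text
17.125 [0.60637201 0.19286557 0.18811757] 0.0005432571350429719 [2.04021375 0.96928586 6.80240279] [1.07459434e+01 3.18363630e+01 6.93327822e+01 3.82593971e-03
 7.86190003e+01 2.30865792e+00]
```

View pics/w9.png

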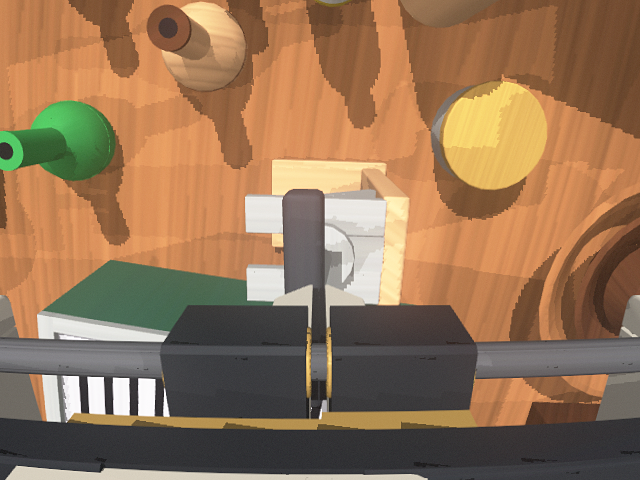

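View pics/scene9c.png

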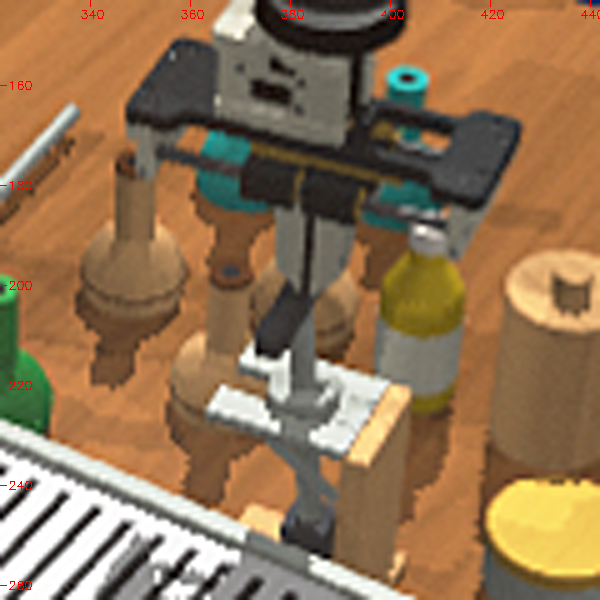

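```bash
python3 - <<'E'
from h import *
print(robot.grip_depth,[a for a in dir(robot) if a[0]!='_'],[a for a in dir(optics) if a[0]!='_'])
o=robot.get_obs()
print(proj("scene",[o["position"]+[0,0,h] for h in (0,.019,.025,.03)]))
print(proj("scene",[[.606,.19,.2]]))
im=cv2.imread("pics/scene9.png");crop(im,360,160,410,225,10,"pics/s9d.png")
E
```

```text
0.0188 ['PlanningError', 'close_job', 'get_obs', 'grip_depth'] ['camera_model', 'capture']
[[383.3668155  206.49591016]
 [383.81300168 200.91994143]
 [383.95507349 199.140248  ]
 [384.07389827 197.65018435]]
[[382.99381957 203.54627897]]
```

View pics/s9d.png

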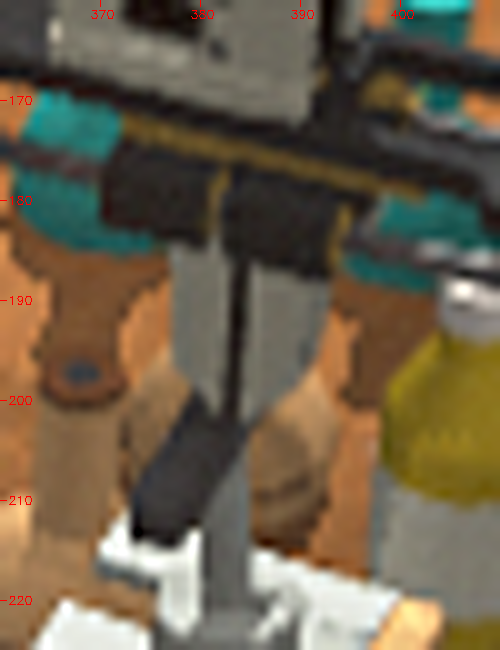

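apply_moves --pt "0 0 0 0.01 0" --pt "0 0 0 0.02 0" --pt "0 0 0 0.08 0" --pt "1 0 0 0.08 0" --pt "1 0 -0.08 0 0" --pt "1 0 -0.08 0 0" --pt "1 0 0 0 0" --pt "1 0 0 0 0" --pt "1 0 0 0 0"

```text
time: 18.35
position: [0.6052, 0.1137, 0.2816]
tcp_rot: [[-0.148, 0.989, -0.0], [0.989, 0.148, 0.0], [0.0, -0.0, -1.0]]
contact_force: [-0.3, 0.6, -0.6]
grip_width: 0.056
```

```bash
python3 - <<'E'
from h import *
import pickle
o,im=snap("wrist","w10");print(o["time"],o["position"],o["grip_width"],o["contact_force"])
pickle.dump(o,open("o_w10.pkl","wb"))
n="scene";o,im2=snap(n,n+"10")
c=proj(n,[[.606,.19,.2]])[0].astype(int);crop(im2,c[0]-60,c[1]-60,c[0]+60,c[1]+60,5,f"pics/{n}10c.png")
crop(im,200,0,440,220,3,"pics/w10c.png")
E
```

```text
18.35 [0.60523208 0.11366516 0.28163045] 0.05598496332791284 [-0.32332433  0.5959898  -0.6147248 ]
```

View pics/w10c.png

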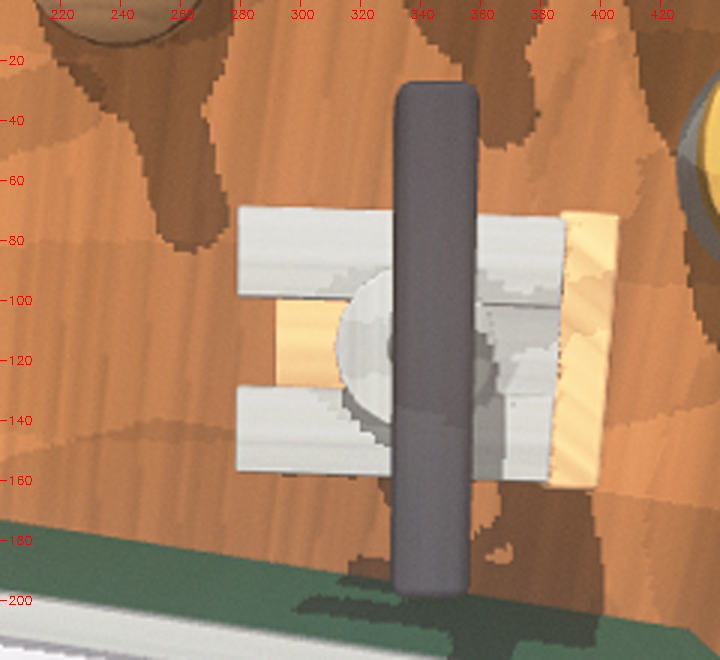

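View pics/scene10c.png

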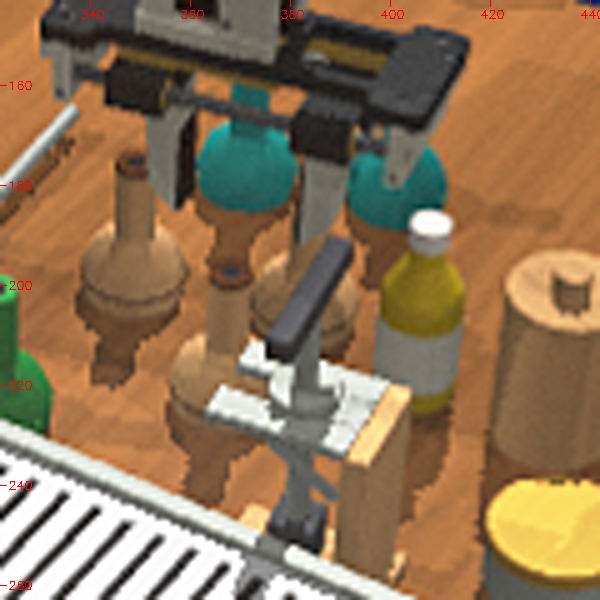

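```bash
python3 - <<'E'
from h import *
import pickle;o=pickle.load(open("o_w10.pkl","rb"))
P=lambda q:[(200+x/3-.33,y/3-.33) for x,y in q]
b=unproj("wrist",P([(436,82),(431,596)]),.214,o);print(b.round(4),b.mean(0).round(4));d=b[0]-b[1];print(np.degrees(np.arctan2(d[1],d[0])),np.hypot(*d[:2]))
f=unproj("wrist",P([(238,207),(565,218),(237,470),(548,481),(238,296),(238,387),(350,300),(340,388),(337,345)]),[.138]*8+[.146],o);print(f.round(4))
for i,j in((0,1),(2,3),(4,6),(5,7),(2,0)):
    d=f[j]-f[i];print(np.degrees(np.arctan2(d[1],d[0])),np.hypot(*d[:2]))
E
```

```text
[[0.5992 0.2388 0.214 ]
 [0.614  0.1421 0.214 ]] [0.6066 0.1905 0.214 ]
98.69736533886271 0.09784188940088014
[[0.5578 0.2173 0.138 ]
 [0.6383 0.2268 0.138 ]
 [0.5656 0.1529 0.138 ]
 [0.646  0.1621 0.138 ]
 [0.5605 0.1961 0.138 ]
 [0.5632 0.1739 0.138 ]
 [0.5884 0.1992 0.138 ]
 [0.589  0.1774 0.138 ]
 [0.5869 0.1879 0.146 ]]
6.733493334759067 0.0810502504892336
6.487329688027732 0.08089971429683093
6.285746643541958 0.02813479029760077
7.745215682978634 0.026040604890794405
96.93219362276007 0.06486985958799535
```

apply_moves --pt "1 0.003 0.077 0 0" --pt "1 0 0.077 0 0" --pt "1 0 0 0 0" --pt "1 0 0 0 0" --pt "1 0 0 0 0" --pt "1 0 0 -0.08 0" --pt "1 0 0 -0.08 0" --pt "1 0 0 -0.06 0" --pt "1 0 0 -0.021 0" --pt "1 0 0 0 0" --pt "0 0 0 0 0" --pt "0 0 0 0 0" --pt "0 0 0 0 0" --pt "0 0 0 0 0" --pt "0 0 0 0 0" --pt "0 0 0 0 0" --pt "0 0 0 0 0" --pt "0 0 0 0 0" --pt "0 0 0 0 0" --pt "0 0 0 0 0"

```text
time: 20.95
position: [0.6068, 0.1896, 0.1611]
tcp_rot: [[-0.147, 0.989, 0.0], [0.989, 0.147, -0.0], [-0.0, -0.0, -1.0]]
contact_force: [1.0, -0.0, -0.2]
grip_width: 0.0159
```

```bash
python3 - <<'E'
from h import *
o,im=snap("wrist","w11");print(o["time"],o["position"],o["grip_width"],o["contact_force"])
n="scene";o,im2=snap(n,n+"11")
c=proj(n,[[.606,.19,.2]])[0].astype(int);crop(im2,c[0]-60,c[1]-60,c[0]+60,c[1]+60,5,f"pics/{n}11c.png")
E
```

```text
20.95 [0.60681463 0.18961077 0.16109576] 0.015867938348496567 [ 0.96939202 -0.03395038 -0.22637923]
```

View pics/w11.png

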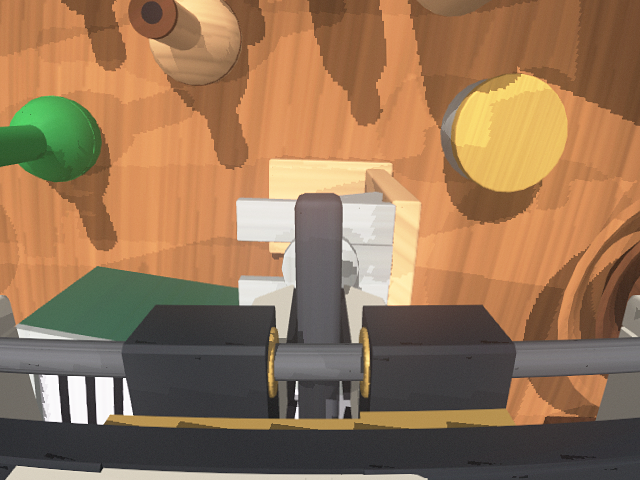

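View pics/scene11c.png

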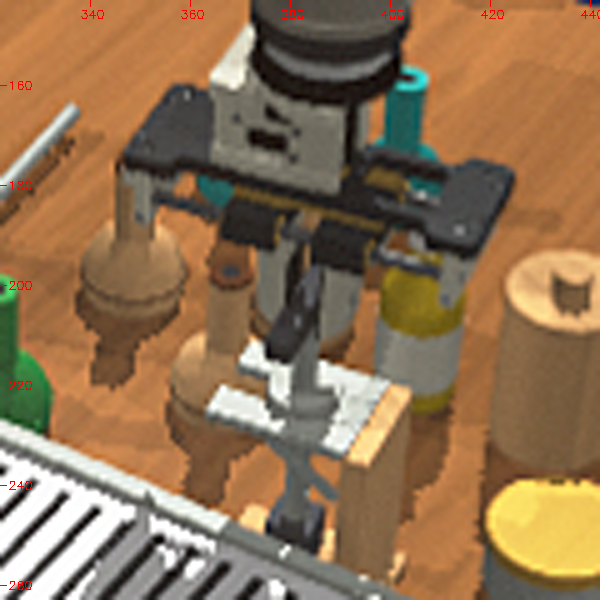

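apply_moves --pt "0 0 0 0.01 0" --pt "0 0 0 0.02 0" --pt "0 0 0 0.03 0" --pt "0 0 0 0.04 0" --pt "0 0 0 0 0" --pt "0 -0.03 -0.0035 0 0" --pt "0 -0.05 -0.0057 0 0" --pt "0 -0.05 -0.0057 0 0" --pt "0 -0.05 -0.0057 0 0" --pt "0 0 0 0 0"

```text
time: 22.3
position: [0.5153, 0.1793, 0.2112]
tcp_rot: [[-0.147, 0.989, -0.001], [0.989, 0.147, -0.0], [0.0, -0.001, -1.0]]
contact_force: [-0.1, -0.2, -3.0]
grip_width: 0.0162
```

```bash
python3 - <<'E'
from h import *
o,im=snap("wrist","w12");print(o["time"],o["position"],o["grip_width"],o["contact_force"])
n="scene";o,im2=snap(n,n+"12")
crop(im2,280,110,460,290,3.3,f"pics/{n}12c.png")
E
```

```text
22.3 [0.51525718 0.17931721 0.21116763] 0.016196450583303594 [-0.10396675 -0.18927212 -3.03858104]
```

View pics/scene12c.png

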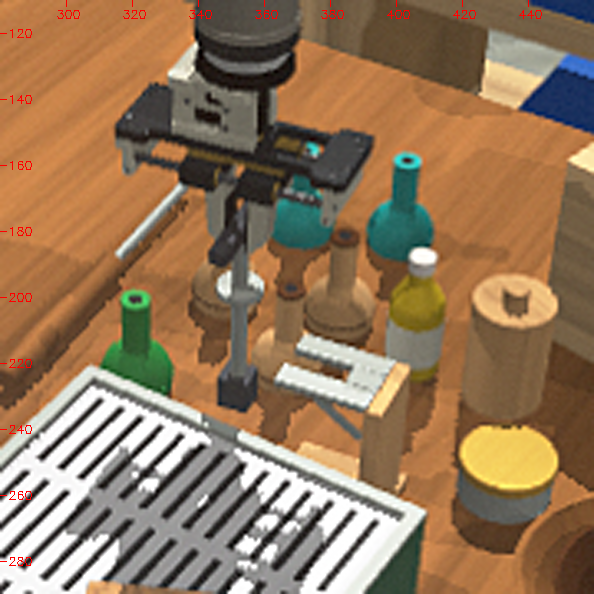

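apply_moves --pt "0 0 0 0.07 0" --pt "0 0 0 0.07 0" --pt "0 0 0 0.07 0" --pt "0 0.007 -0.04 0 0.009" --pt "0 0.01 -0.075 0 0" --pt "0 0.01 -0.075 0 0" --pt "0 0.01 -0.075 0 0" --pt "0 0.01 -0.075 0 0" --pt "0 0.01 -0.075 0 0" --pt "0 0.01 -0.075 0 0" --pt "0 0.01 -0.075 0 0" --pt "0 0.01 -0.075 0 0" --pt "0 0.01 -0.075 0 0" --pt "0 0.01 -0.075 0 0" --pt "0 0 -0.075 0 0" --pt "0 0 -0.05 0 0" --pt "0 0 -0.025 0 0" --pt "0 0 0 0 0" --pt "0 0 0 0 0"

```text
time: 24.78
position: [0.5707, -0.2896, 0.3162]
tcp_rot: [[-0.176, 0.984, 0.0], [0.984, 0.176, 0.0], [0.0, 0.0, -1.0]]
contact_force: [-0.0, 0.1, -2.8]
grip_width: 0.0156
```

```bash
python3 - <<'E'
from h import *
o,im=snap("wrist","w13");print(o["time"],o["position"],o["grip_width"],o["contact_force"],o["tcp_rot"].round(3))
n="scene";o,im2=snap(n,n+"13")
crop(im2,190,170,390,370,3.,f"pics/{n}13c.png")
n="top";o,im2=snap(n,n+"13")
crop(im2,400,130,540,290,4.,f"pics/{n}13c.png")
E
```

```text
24.775 [ 0.57065952 -0.28964653  0.31624746] 0.015647714100163437 [-0.04738601  0.11646025 -2.77914775] [[-0.176  0.984  0.   ]
 [ 0.984  0.176  0.   ]
 [ 0.     0.    -1.   ]]
```

View pics/scene13c.png

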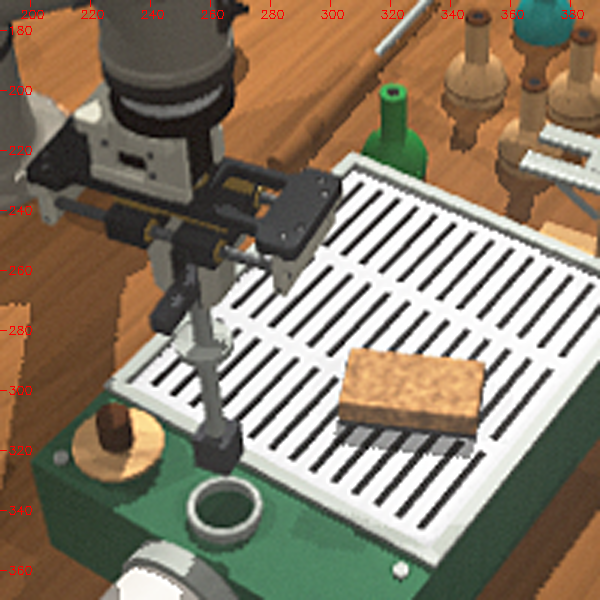

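View pics/w13.png

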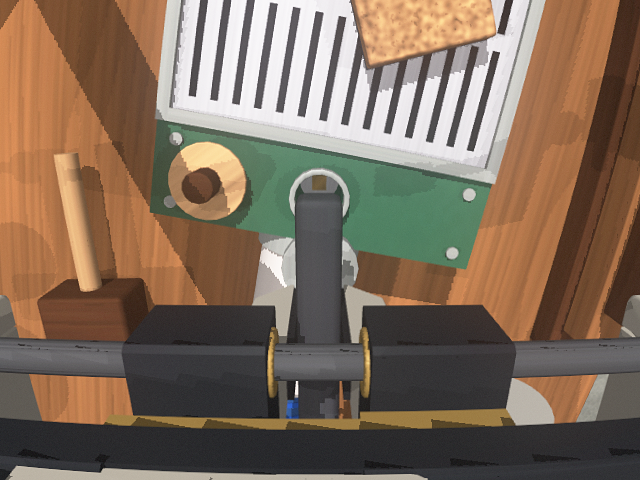

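```bash
python3 - <<'E'
from h import *
k=np.array([.5707,-.2885])
print(proj("scene",[[*k,.175],[*k,.199],[*k,.361],[.5686,-.2896,.122]]))
print(proj("top",[[*k,.369],[.5686,-.2896,.122]]))
im=cv2.imread("pics/scene13.png");crop(im,225,230,305,355,6,"pics/s13d.png")
E
```

```text
[[262.5268233  321.80212046]
 [261.63673844 314.71595599]
 [255.0368445  261.35242353]
 [263.38714254 336.70379849]]
[[499.0882159  188.42578503]
 [469.69722663 211.44910427]]
```

View pics/s13d.png

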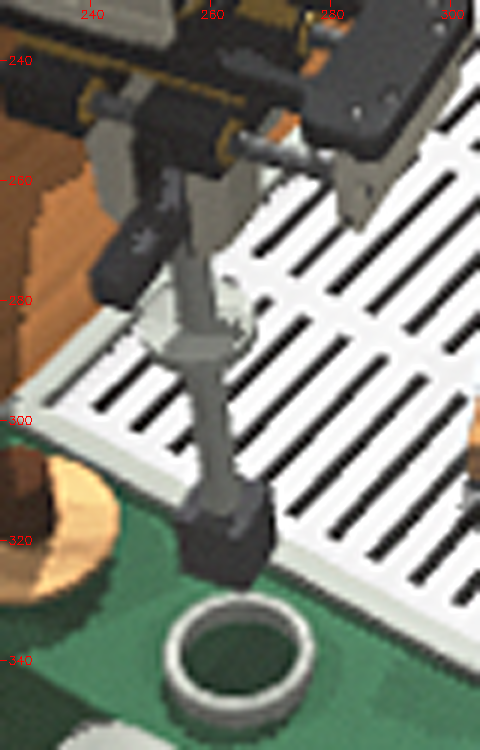

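View pics/top13c.png

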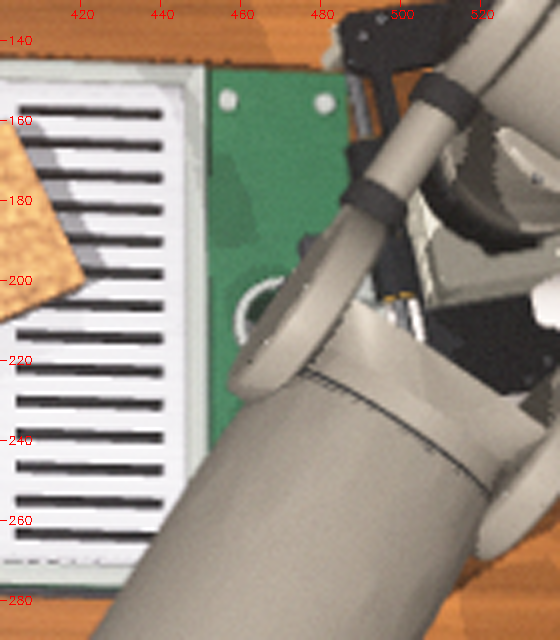

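```bash
sed -i 's/^f=lambda p/top=top-.375;sc=sc-.32\nf=lambda p/' fit.py; python3 fit.py | grep -E "tube|^\[ 0" ; python3 - <<'E'
from h import *
print(unproj("scene",[(264.6,337.9),(262.8,321.9)],[.122,.175]))
t=cv2.imread("pics/top0.png");crop(t,445,185,495,235,12,"pics/t0cap.png")
E
```

```text
[ 0.57455899 -0.11623144 -0.01043267] -0.5977482220059672
tube [[ 0.57273331 -0.29122191  0.122     ]] knob [[ 0.57273331 -0.29122191  0.144     ]]
[[ 0.57297064 -0.29079472  0.122     ]
 [ 0.57137235 -0.28838944  0.175     ]]
```

View pics/t0cap.png

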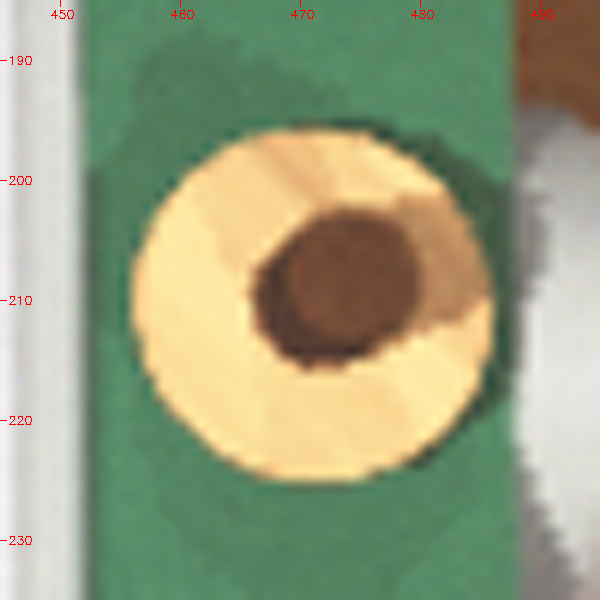

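```bash
python3 - <<'E'
from h import *
print(unproj("top",[(470.5,209.96),(474.1,207.5)],[.128,.160]))
E
```

```text
[[ 0.57114975 -0.29012101  0.128     ]
 [ 0.57114971 -0.29074902  0.16      ]]
```

apply_moves --pt "0 0.002 -0.004 0 0" --pt "0 0 0 -0.04 0" --pt "0 0 0 -0.04 0" --pt "0 0 0 -0.03 0" --pt "0 0 0 -0.02 0" --pt "0 0 0 -0.02 0" --pt "0 0 0 0 0"

```text
time: 25.8
position: [0.5711, -0.2925, 0.2405]
tcp_rot: [[-0.175, 0.985, -0.001], [0.985, 0.175, 0.001], [0.001, -0.001, -1.0]]
contact_force: [-0.1, 0.4, -3.3]
grip_width: 0.0156
```

```bash
python3 - <<'E'
from h import *
o,im=snap("wrist","w14");print(o["time"],o["position"],o["grip_width"],o["contact_force"],o["wrist_torque"])
n="scene";o,im2=snap(n,n+"14")
crop(im2,210,240,310,370,5.,f"pics/{n}14c.png")
E
```

```text
25.8 [ 0.57110501 -0.29251247  0.24047584] 0.015562944611732417 [-0.11797133  0.37638764 -3.34620364] [-0.08489021  0.08613942  0.01962522]
```

View pics/scene14c.png

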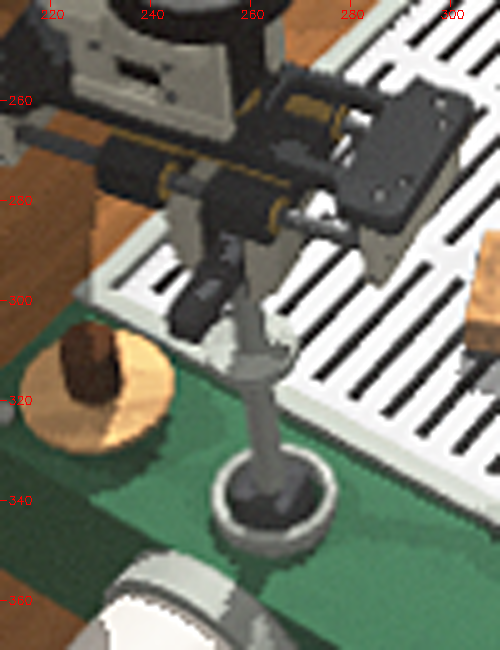

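apply_moves --pt "0 0.001 0.001 -0.03 0" --pt "0 0 0 -0.03 0" --pt "0 0 0 -0.03 0" --pt "0 0 0 -0.02 0" --pt "0 0 0 -0.01 0" --pt "0 0 0 0 0"

```text
time: 26.65
position: [0.5718, -0.2922, 0.1809]
tcp_rot: [[-0.175, 0.985, -0.0], [0.985, 0.175, 0.0], [0.0, -0.0, -1.0]]
contact_force: [-0.1, -0.5, -2.9]
grip_width: 0.0159
```

apply_moves --pt "0 0 0 -0.006 0" --pt "0 0 0 -0.006 0" --pt "0 0 0 -0.006 0" --pt "0 0 0 -0.006 0" --pt "0 0 0 0 0"

```text
time: 27.28
position: [0.5717, -0.292, 0.1688]
tcp_rot: [[-0.175, 0.985, -0.001], [0.985, 0.175, 0.001], [0.001, -0.0, -1.0]]
contact_force: [-0.5, 0.7, -3.6]
grip_width: 0.0156
```

apply_moves --pt "0 0 0 -0.006 0" --pt "0 0 0 -0.006 0" --pt "0 0 0 -0.006 0" --pt "0 0 0 -0.006 0" --pt "0 0 0 0 0"

```text
time: 27.9
position: [0.5717, -0.292, 0.1567]
tcp_rot: [[-0.175, 0.985, -0.0], [0.985, 0.175, 0.0], [0.0, -0.0, -1.0]]
contact_force: [-0.0, -0.1, -4.4]
grip_width: 0.0161
```

apply_moves --pt "0 0 0 -0.006 0" --pt "0 0 0 0 0.03" --pt "0 0 0 0 0.03" --pt "0 0 0 0 0.03" --pt "0 0 0 0 0.03" --pt "0 0 0 0 0"

```text
time: 28.65
position: [0.5716, -0.2919, 0.1538]
tcp_rot: [[-0.524, 0.852, -0.001], [0.852, 0.524, 0.001], [0.001, -0.0, -1.0]]
contact_force: [-0.2, 1.2, -3.8]
grip_width: 0.0157
```

```bash
python3 - <<'E'
from h import *
o=robot.get_obs();print(o["wrist_torque"],o["contact_force"])
E
```

```text
[ 0.27356928  0.31207534 -0.02767127] [-0.16584581  1.21864432 -3.7854219 ]
```

apply_moves --pt "0 0 0 0 0.03" --pt "0 0 0 0 0.03" --pt "0 0 0 0 0.03" --pt "0 0 0 0 0.03"

```text
time: 29.15
position: [0.5718, -0.2919, 0.1538]
tcp_rot: [[-0.802, 0.598, -0.0], [0.598, 0.802, 0.001], [0.001, 0.0, -1.0]]
contact_force: [-0.2, 1.1, -4.5]
grip_width: 0.0162
```

```bash
python3 - <<'E'
from h import *
o,im=snap("wrist","w15");print(o["wrist_torque"],o["contact_force"],np.degrees(np.arctan2(o["tcp_rot"][1,1],o["tcp_rot"][0,1])),o["grip_width"])
E
```

```text
[ 0.23113451  0.06826531 -0.13882472] [-0.16987985  1.10824988 -4.54027556] 53.29065462189053 0.01622763867346059
```

View pics/w15.png

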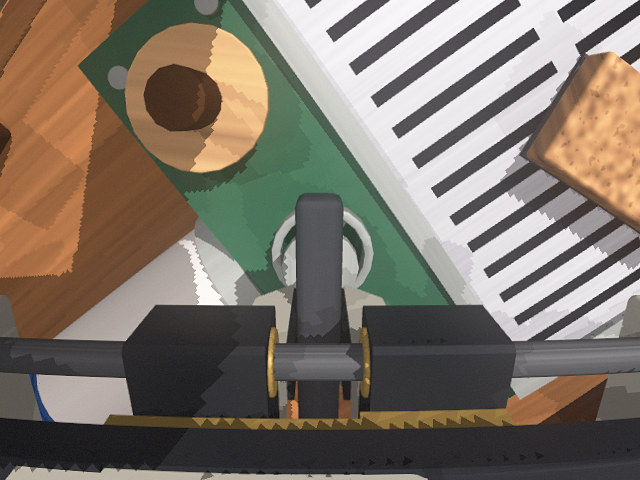

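apply_moves --pt "0 0 0 0 0.03" --pt "0 0 0 0 0.03" --pt "0 0 0 0 0.03" --pt "0 0 0 0 0.03" --pt "0 0 0 0 0.03" --pt "0 0 0 0 0.03" --pt "0 0 0 0 0.03"

```text
time: 30.08
position: [0.572, -0.2917, 0.1538]
tcp_rot: [[-1.0, -0.018, 0.0], [-0.018, 1.0, 0.001], [-0.0, 0.001, -1.0]]
contact_force: [0.1, 2.1, -5.1]
grip_width: 0.0157
```

```bash
python3 - <<'E'
from h import *
o=robot.get_obs();print(o["wrist_torque"],o["contact_force"],np.degrees(np.arctan2(o["tcp_rot"][1,1],o["tcp_rot"][0,1])),o["grip_width"])
E
```

```text
[ 0.61151373 -0.15039012 -0.14489448] [ 0.0666725   2.07474406 -5.12795517] 91.03540991725104 0.0156693582897331
```

apply_moves --pt "0 0 0 0 0.02" --pt "0 0 0 0 0.02" --pt "0 0 0 0 0"

```text
time: 30.45
position: [0.572, -0.2917, 0.1539]
tcp_rot: [[-0.99, -0.141, 0.0], [-0.141, 0.99, 0.001], [-0.0, 0.001, -1.0]]
contact_force: [-0.6, 1.9, -4.6]
grip_width: 0.0155
```

```bash
python3 - <<'E'
from h import *
o=robot.get_obs();print(o["wrist_torque"],o["contact_force"],np.degrees(np.arctan2(o["tcp_rot"][1,1],o["tcp_rot"][0,1])),o["grip_width"])
E
```

```text
[ 0.64492052 -0.08127968 -0.05083102] [-0.57337393  1.91925465 -4.6046967 ] 98.09179968380835 0.01545814514418673
```

apply_moves --pt "0 0 0 0 0.015" --pt "0 0 0 0 0.015"

```text
time: 30.7
position: [0.5719, -0.2917, 0.1539]
tcp_rot: [[-0.972, -0.234, -0.0], [-0.234, 0.972, 0.001], [-0.0, 0.001, -1.0]]
contact_force: [0.0, 2.6, -4.5]
grip_width: 0.0157
```

```bash
python3 - <<'E'
from h import *
o,im=snap("wrist","w16");print(o["wrist_torque"],o["contact_force"],np.degrees(np.arctan2(o["tcp_rot"][1,1],o["tcp_rot"][0,1])),o["grip_width"])
E
```

```text
[ 0.67626117 -0.07322673 -0.19022132] [ 0.0312835   2.60587421 -4.52707939] 103.54708803663952 0.01567390286252229
```

View pics/w16.png

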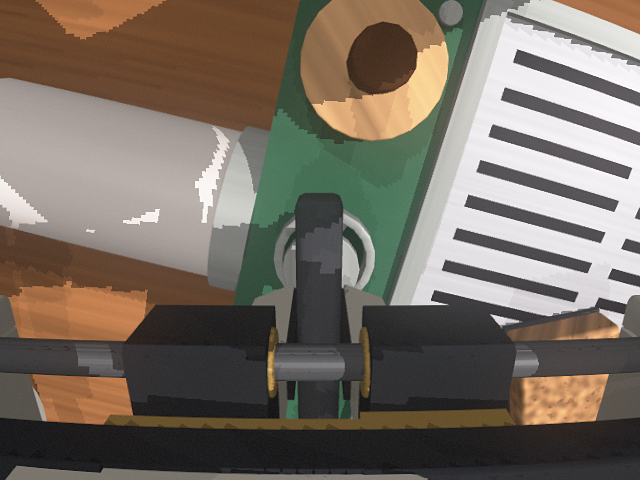

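apply_moves --pt "0 0 0 0 0.012" --pt "0 0 0 0 0.012"

```text
time: 31.0
position: [0.5719, -0.2919, 0.1539]
tcp_rot: [[-0.952, -0.306, -0.0], [-0.306, 0.952, 0.001], [-0.0, 0.001, -1.0]]
contact_force: [0.1, 2.4, -4.9]
grip_width: 0.0158
```

```bash
python3 - <<'E'
from h import *
o=robot.get_obs();print(o["wrist_torque"],o["contact_force"],np.degrees(np.arctan2(o["tcp_rot"][1,1],o["tcp_rot"][0,1])),o["grip_width"])
E
```

```text
[ 0.65086082 -0.12950232 -0.42317239] [ 0.12564727  2.36050656 -4.85704881] 107.81667956059577 0.01580202754282669
```

apply_moves --pt "0 0 0 0 -0.03" --pt "0 0 0 0 -0.03" --pt "0 0 0 0 -0.025" --pt "0 0 0 0.01 0" --pt "0 0 0 0.02 0" --pt "0 0 0 0.02 0" --pt "0 0 0 0.04 0" --pt "0 0 0 0.04 0" --pt "0 0 0 0.05 0" --pt "0 0 0 0.06 0" --pt "0 0 0 0.06 0" --pt "0 0 0 0.04 0" --pt "0 0 0 0 0"

```text
time: 32.62
position: [0.5724, -0.2927, 0.3268]
tcp_rot: [[-0.999, -0.047, 0.004], [-0.047, 0.999, -0.003], [-0.004, -0.003, -1.0]]
contact_force: [0.4, 0.2, -3.3]
grip_width: 0.0158
```

```bash
python3 - <<'E'
from h import *
o,im=snap("wrist","w17");print(o["position"],o["wrist_torque"],o["contact_force"],np.degrees(np.arctan2(o["tcp_rot"][1,1],o["tcp_rot"][0,1])),o["grip_width"])
E
```

```text
[ 0.57242904 -0.29274715  0.32683344] [ 0.01884993 -0.06016247  0.00853616] [ 0.43477041  0.19561182 -3.32756608] 92.67702251572007 0.01575236903769674
```

View pics/w17.png

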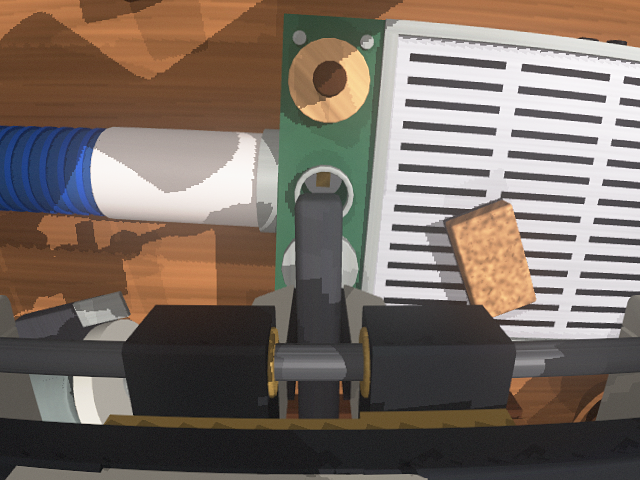

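apply_moves --pt "0 0.05 0 0 0" --pt "0 0.06 0 0 0" --pt "0 0 0 0 0" --pt "0 0 0 0 0"

```text
time: 33.17
position: [0.6263, -0.2921, 0.323]
tcp_rot: [[-0.999, -0.047, -0.002], [-0.047, 0.999, 0.001], [0.002, 0.001, -1.0]]
contact_force: [-0.0, -0.2, -4.3]
grip_width: 0.0157
```

```bash
python3 - <<'E'
from h import *
import pickle
o,im=snap("wrist","w18");print(o["position"],np.degrees(np.arctan2(o["tcp_rot"][1,1],o["tcp_rot"][0,1])),o["grip_width"])
pickle.dump(o,open("o_w18.pkl","wb"))
c=proj("wrist",[[.572,-.2905,.1]],o)[0].astype(int);print(c);crop(im,c[0]-35,c[1]-35,c[0]+35,c[1]+35,10,f"pics/w18c.png")
E
```

```text
[ 0.62628529 -0.29210761  0.32295497] 92.67916001805638 0.015688750291477635
[323 141]
```

View pics/w18c.png

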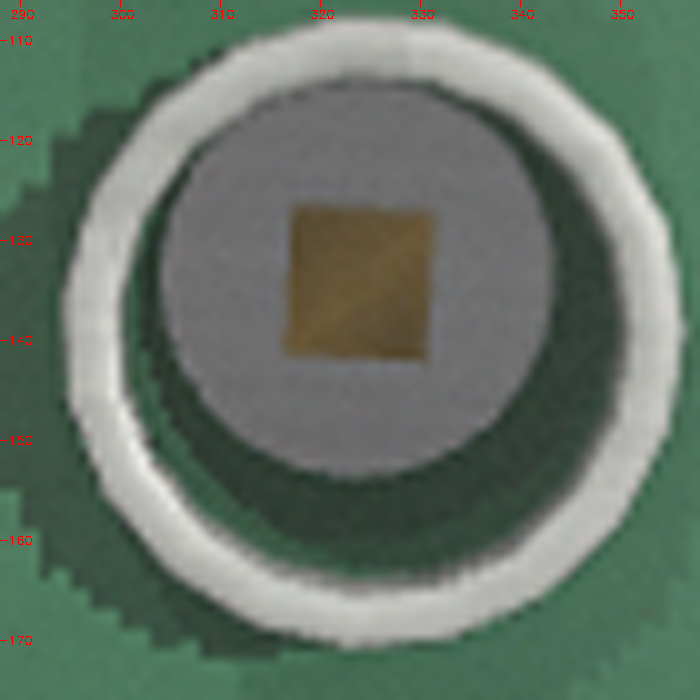

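apply_moves --pt "0 -0.008 0.03 0 -0.0335" --pt "0 -0.016 0.07 0 -0.0335" --pt "0 -0.016 0.07 0 -0.0335" --pt "0 -0.016 0.07 0 -0.0335" --pt "0 -0.016 0.07 0 -0.0335" --pt "0 -0.016 0.07 0 -0.0335" --pt "0 -0.016 0.07 0 -0.0335" --pt "0 -0.016 0.07 0 -0.0335" --pt "0 -0.016 0.07 0 -0.0335" --pt "0 -0.016 0.07 0 -0.0335" --pt "0 -0.016 0.07 0 -0.0335" --pt "0 -0.016 0.07 0 -0.0335" --pt "0 -0.016 0.07 0 -0.0335" --pt "0 -0.016 0.053 0 -0.0335" --pt "0 -0.006 0.02 0 0" --pt "0 0 0 0 0" --pt "0 0 0 0 0"

```text
time: 35.35
position: [0.5161, 0.1782, 0.3242]
tcp_rot: [[-0.144, 0.99, 0.0], [0.99, 0.144, -0.001], [-0.001, 0.0, -1.0]]
contact_force: [-0.3, -0.9, -3.6]
grip_width: 0.0155
```

```bash
python3 - <<'E'
from h import *
o=robot.get_obs();print(o["position"],np.degrees(np.arctan2(o["tcp_rot"][1,1],o["tcp_rot"][0,1])),o["grip_width"])
n="scene";o,im2=snap(n,n+"19")
crop(im2,280,110,460,290,3.3,f"pics/{n}19c.png")
E
```

```text
[0.51608385 0.17822099 0.32422114] 8.254686699515343 0.015529149807483383
```

View pics/scene19c.png

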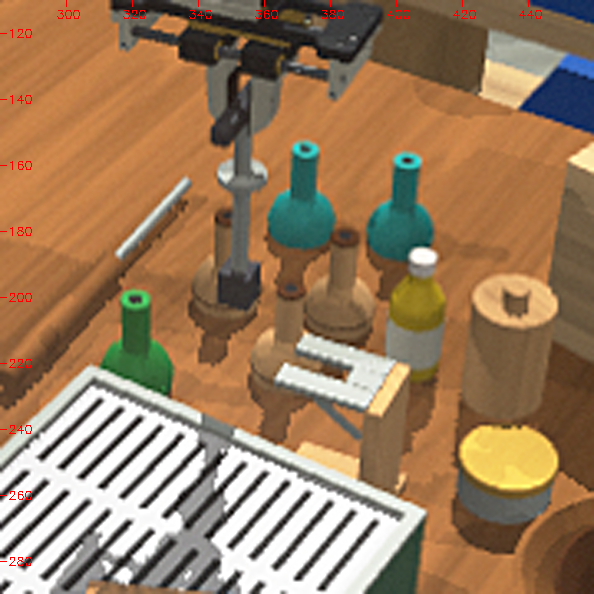

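apply_moves --pt "0 -0.0016 0.002 -0.06 0" --pt "0 0 0 -0.08 0" --pt "0 0 0 -0.06 0" --pt "0 0 0 -0.026 0" --pt "0 0 0 0 0" --pt "0 0 0 0 0"

```text
time: 36.15
position: [0.516, 0.1803, 0.2126]
tcp_rot: [[-0.143, 0.99, 0.003], [0.99, 0.143, 0.001], [0.0, 0.003, -1.0]]
contact_force: [0.4, -0.1, -2.3]
grip_width: 0.0161
```

```bash
python3 - <<'E'
from h import *
o,im=snap("wrist","w20");print(o["position"],np.degrees(np.arctan2(o["tcp_rot"][1,1],o["tcp_rot"][0,1])),o["grip_width"])
a=cv2.imread("pics/w12.png");crop(np.hstack([a[150:440,180:460],im[150:440,180:460]]),0,0,560,290,1.4,"pics/w20c.png")
E
```

```text
[0.51596786 0.18032255 0.21257029] 8.248890027523641 0.01609403080656581
```

View pics/w20c.png

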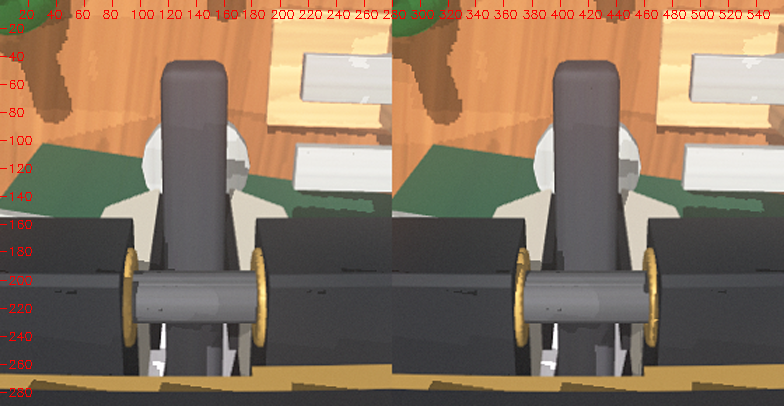

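apply_moves --pt "0 0.03 0.002 0 0" --pt "0 0.05 0.005 0 0" --pt "0 0.05 0.006 0 0" --pt "0 0.051 0.006 0 0" --pt "0 0 0 0 0" --pt "0 0 0 0 0"

```text
time: 36.95
position: [0.6051, 0.1899, 0.2115]
tcp_rot: [[-0.144, 0.99, 0.0], [0.99, 0.144, 0.0], [0.0, 0.0, -1.0]]
contact_force: [-0.2, 0.2, -2.6]
grip_width: 0.0156
```

Lower 50 mm to the resting height, watching force.

apply_moves --pt "0 0.002 0 -0.03 0" --pt "0 0 0 -0.03 0" --pt "0 0 0 -0.02 0" --pt "0 0 0 -0.012 0" --pt "0 0 0 -0.006 0" --pt "0 0 0 0 0"

```text
time: 37.7
position: [0.6066, 0.1899, 0.1622]
tcp_rot: [[-0.144, 0.99, 0.0], [0.99, 0.144, 0.0], [-0.0, 0.0, -1.0]]
contact_force: [-0.5, 0.7, -3.1]
grip_width: 0.0155
```

```bash
python3 - <<'E'
from h import *
o,im=snap("wrist","w21");print(o["position"],np.degrees(np.arctan2(o["tcp_rot"][1,1],o["tcp_rot"][0,1])),o["grip_width"],o["contact_force"])
n="scene";o,im2=snap(n,n+"21")
crop(im2,330,150,430,270,5,f"pics/{n}21c.png")
E
```

```text
[0.6066463  0.18986557 0.16220378] 8.260280409423554 0.0154883823154578 [-0.46174878  0.69907482 -3.0653025 ]
```

View pics/scene21c.png

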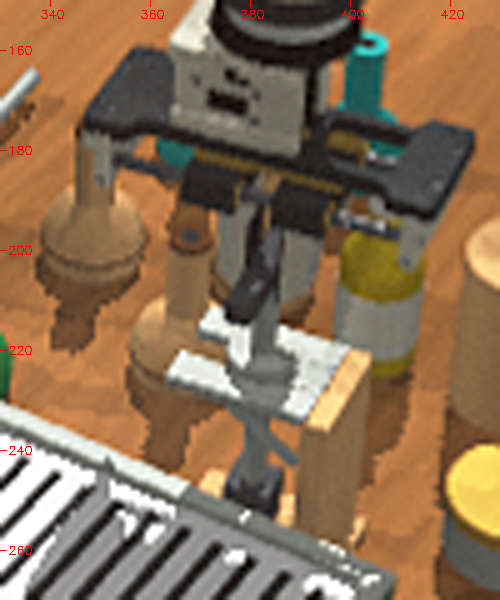

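Lower the last ~1.2 mm, release, raise.

apply_moves --pt "0 0 0 -0.0024 0" --pt "0 0 0 0 0" --pt "0 0 0 0 0" --pt "1 0 0 0 0" --pt "1 0 0 0 0" --pt "1 0 0 0 0" --pt "1 0 0 0 0" --pt "1 0 0 0 0" --pt "1 0 0 0 0" --pt "1 0 0 0 0" --pt "1 0 0 0 0" --pt "1 0 0 0 0" --pt "1 0 0 0.04 0" --pt "1 0 0 0.08 0" --pt "1 0 0 0.08 0" --pt "1 0 -0.08 0.08 0" --pt "1 0 -0.08 0 0" --pt "1 0 0 0 0" --pt "1 0 0 0 0"

```text
time: 40.17
position: [0.6064, 0.1102, 0.3007]
tcp_rot: [[-0.143, 0.99, -0.001], [0.99, 0.143, 0.0], [0.001, -0.0, -1.0]]
contact_force: [0.4, -0.4, 0.1]
grip_width: 0.0917
```

```bash
python3 - <<'E'
from h import *
import pickle
o,im=snap("wrist","w22");print(o["position"],np.degrees(np.arctan2(o["tcp_rot"][1,1],o["tcp_rot"][0,1])),o["grip_width"],o["contact_force"])
pickle.dump(o,open("o_w22.pkl","wb"))
n="scene";o,im2=snap(n,n+"22")
crop(im2,330,150,430,270,5,f"pics/{n}22c.png")
E
```

```text
[0.60639008 0.11017061 0.3006605 ] 8.243969483840516 0.09165090628533341 [ 0.41870945 -0.42977094  0.1047507 ]
```

View pics/scene22c.png

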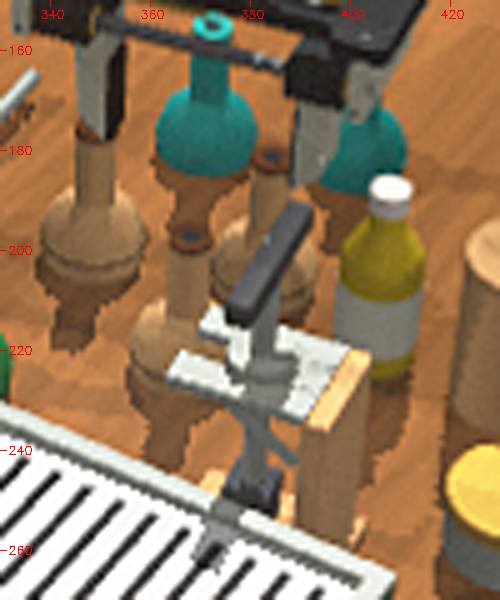

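View pics/w22.png

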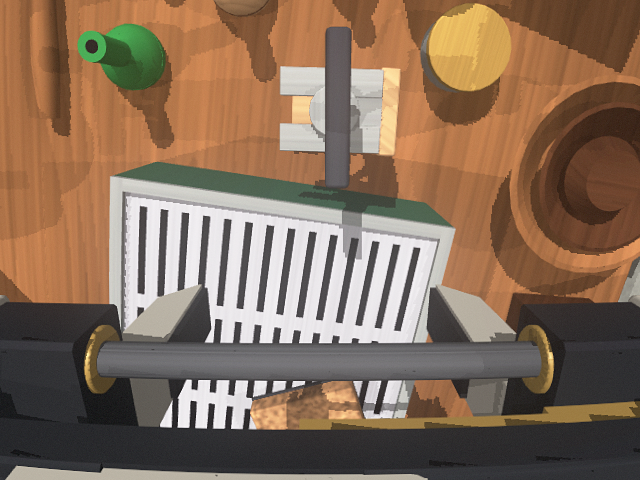

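```bash
python3 - <<'E'
from h import *
o,im=snap("top","top23");c=proj("top",[[.468,-.29,.128]])[0].astype(int);print(c)
crop(im,c[0]-25,c[1]-25,c[0]+25,c[1]+25,10,"pics/top23c.png")
o,im=snap("scene","scene23");c=proj("scene",[[.468,-.29,.128]])[0].astype(int);print(c)
crop(im,c[0]-25,c[1]-25,c[0]+25,c[1]+25,10,"pics/scene23c.png")
E
```

```text
[471 252]
[228 316]
```

View pics/top23c.png

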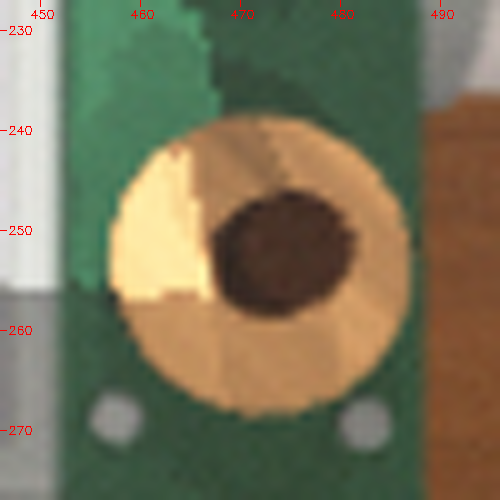

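View pics/scene23c.png

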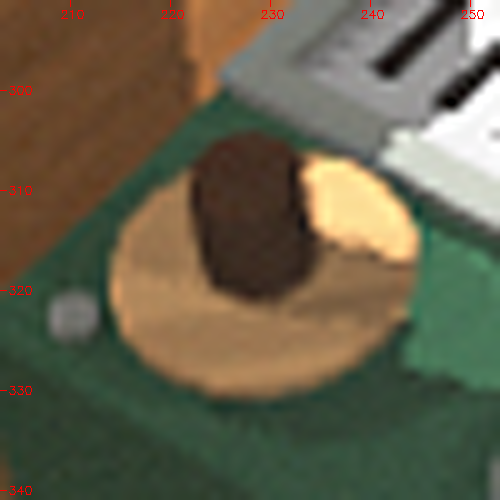

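```bash
python3 - <<'E'
from h import *
print(unproj("top",[(471.55,253.05)],[.128]),unproj("scene",[(228.85,318)],.127))
E
```

```text
[[ 0.46726578 -0.29077548  0.128     ]] [[ 0.47066525 -0.29344776  0.127     ]]
```

apply_moves --pt "1 -0.023 -0.067 0 0" --pt "1 -0.023 -0.067 0 0" --pt "1 -0.023 -0.067 0 0" --pt "1 -0.023 -0.067 0 0" --pt "1 -0.023 -0.067 0 0" --pt "1 -0.023 -0.067 0 0" --pt "1 -0.023 -0.067 0 0" --pt "1 -0.023 -0.067 0 0" --pt "1 -0.023 -0.067 0 0" --pt "1 -0.023 -0.067 0 0" --pt "1 -0.023 -0.067 0 0" --pt "1 -0.024 -0.065 0 0" --pt "1 0 0 -0.1 0" --pt "1 0 0 -0.1 0" --pt "1 0 0 0 0" --pt "1 0 0 0 0"

```text
time: 42.38
position: [0.4692, -0.2915, 0.2029]
tcp_rot: [[-0.144, 0.99, 0.002], [0.99, 0.144, -0.002], [-0.002, 0.002, -1.0]]
contact_force: [-0.6, 0.8, 0.3]
grip_width: 0.0914
```

apply_moves --pt "1 -0.003 0.002 -0.08 0" --pt "1 0 0 -0.07 0" --pt "1 0 0 -0.039 0" --pt "1 0 0 0 0" --pt "0 0 0 0 0" --pt "0 0 0 0 0" --pt "0 0 0 0 0" --pt "0 0 0 0 0" --pt "0 0 0 0 0" --pt "0 0 0 0 0" --pt "0 0 0 0 0" --pt "0 0 0 0 0" --pt "0 0 0 0 0" --pt "0 0 0 0 0"

```text
time: 44.12
position: [0.4665, -0.2902, 0.1064]
tcp_rot: [[-0.144, 0.99, 0.0], [0.99, 0.144, 0.0], [0.0, 0.0, -1.0]]
contact_force: [1.4, 0.1, -1.0]
grip_width: 0.0271
```

```bash
python3 - <<'E'
from h import *
o,im=snap("wrist","w24");print(o["position"],o["grip_width"],o["contact_force"])
n="scene";o,im2=snap(n,n+"24")
crop(im2,180,250,300,370,5,f"pics/{n}24c.png")
E
```

```text
[ 0.46654304 -0.29016161  0.1064103 ] 0.02713884194427759 [ 1.44130684  0.08379424 -1.02238378]
```

View pics/scene24c.png

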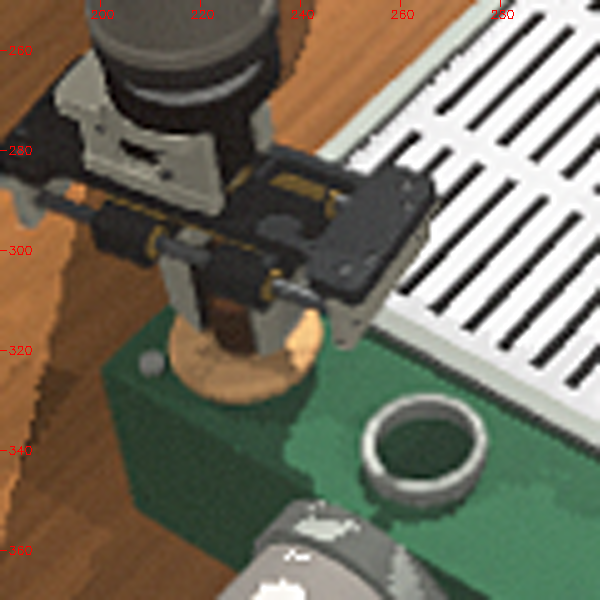

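apply_moves --pt "0 0 0 0.02 0" --pt "0 0 0 0.04 0" --pt "0 0 0 0.04 0" --pt "0 0.05 0 0 0" --pt "0 0.055 0 0 0" --pt "0 0.055 0 0 0" --pt "0 0.05 0 0 0" --pt "0 0 0 0 0" --pt "0 0 0 0 0"

```text
time: 45.35
position: [0.5708, -0.29, 0.1565]
tcp_rot: [[-0.144, 0.99, -0.001], [0.99, 0.144, 0.0], [0.0, -0.001, -1.0]]
contact_force: [-0.8, 0.7, -0.6]
grip_width: 0.0273
```

```bash
python3 - <<'E'
from h import *
o,im=snap("wrist","w25");print(o["position"],o["grip_width"],o["contact_force"])
n="scene";o,im2=snap(n,n+"25")
crop(im2,210,250,330,370,5,f"pics/{n}25c.png")
E
```

```text
[ 0.57083485 -0.29003651  0.15648813] 0.027324570102051648 [-0.77072226  0.72625322 -0.6112073 ]
```

View pics/scene25c.png

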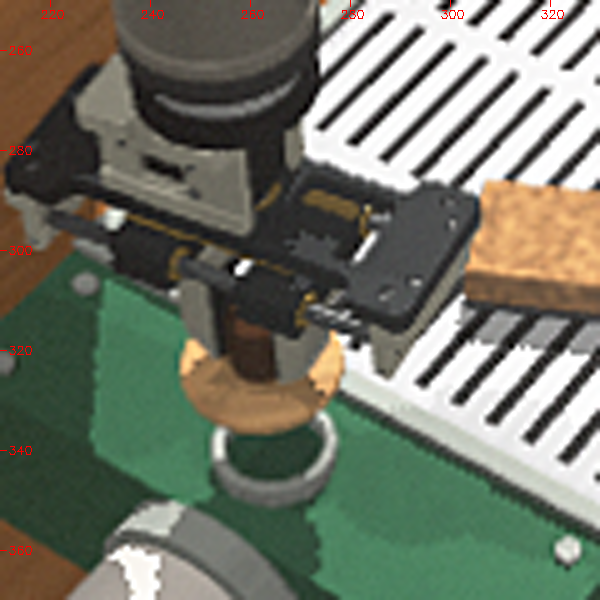

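apply_moves --pt "0 0.002 0 -0.03 0" --pt "0 0 0 -0.03 0" --pt "0 0 0 -0.02 0" --pt "0 0 0 -0.01 0" --pt "0 0 0 -0.007 0" --pt "0 0 0 0 0"

```text
time: 46.2
position: [0.5726, -0.2902, 0.1079]
tcp_rot: [[-0.144, 0.99, 0.0], [0.99, 0.144, -0.0], [-0.0, 0.0, -1.0]]
contact_force: [0.3, -0.7, -1.3]
grip_width: 0.0275
```

```bash
python3 - <<'E'
from h import *
o,im=snap("wrist","w26");print(o["position"],o["grip_width"],o["contact_force"])
n="scene";o,im2=snap(n,n+"26")
crop(im2,210,250,330,370,5,f"pics/{n}26c.png")
E
```

```text
[ 0.57258089 -0.29017889  0.10792843] 0.027480864579653846 [ 0.26451786 -0.72658793 -1.30197148]
```

View pics/scene26c.png

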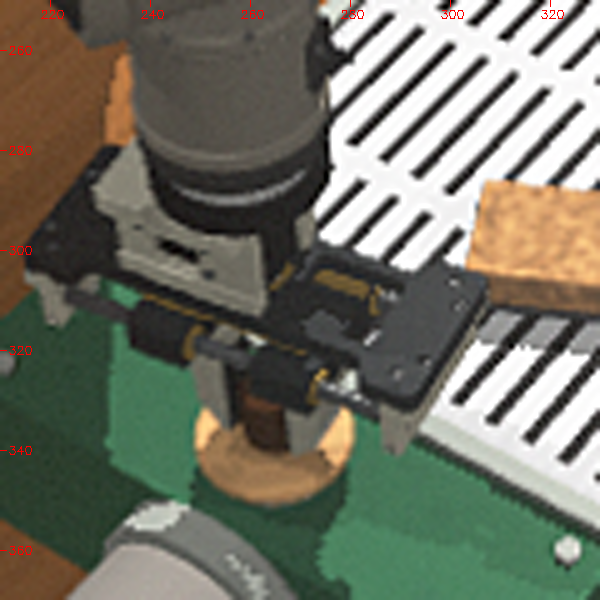

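apply_moves --pt "0 0 0 -0.003 0" --pt "0 0 0 0 0" --pt "1 0 0 0 0" --pt "1 0 0 0 0" --pt "1 0 0 0 0" --pt "1 0 0 0 0" --pt "1 0 0 0 0" --pt "1 0 0 0 0" --pt "1 0 0 0 0" --pt "1 0 0 0 0" --pt "1 0 0 0.04 0" --pt "1 0 0 0.1 0" --pt "1 0 0 0.1 0" --pt "1 0.0 0.08 0.1 0" --pt "1 0.0 0.1 0 0" --pt "1 0.0 0.1 0 0" --pt "1 0 0 0 0"

```text
time: 48.42
position: [0.5726, -0.1478, 0.276]
tcp_rot: [[-0.148, 0.989, 0.001], [0.989, 0.148, 0.0], [0.0, 0.001, -1.0]]
contact_force: [-0.0, -0.6, -0.2]
grip_width: 0.092
```

```bash
python3 - <<'E'
from h import *
o=robot.get_obs();print(o["position"],o["grip_width"],o["contact_force"],o["time"])
n="scene";o,im2=snap(n,n+"27")
cv2.imwrite("pics/s27.png",cv2.resize(im2[130:400,180:500],None,fx=2.4,fy=2.2))
n="top";o,im2=snap(n,n+"27")
crop(im2,110,130,320,310,3.8,"pics/top27a.png");crop(im2,430,180,500,240,8,"pics/top27b.png")
E
```

```text
[ 0.57260986 -0.14780668  0.27603733] 0.09196872065226679 [-0.02355338 -0.58780329 -0.15768258] 48.425
```

View pics/s27.png

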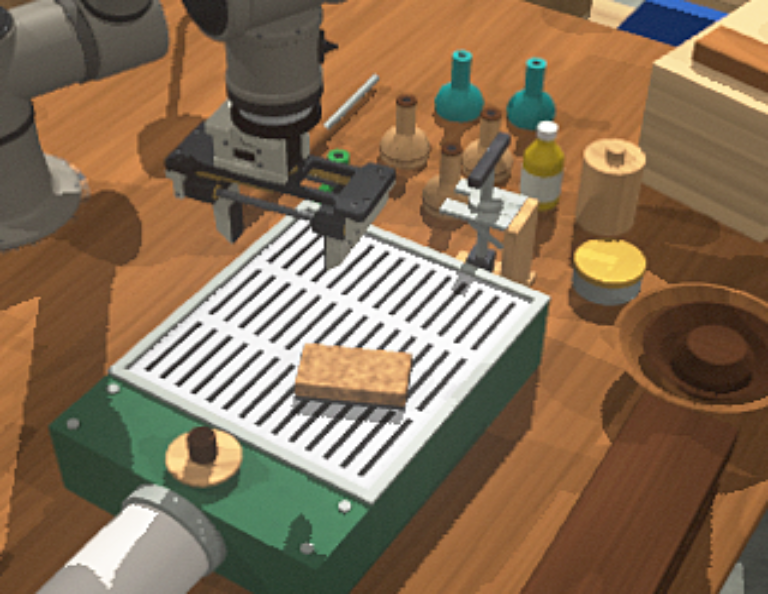

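View pics/top27a.png

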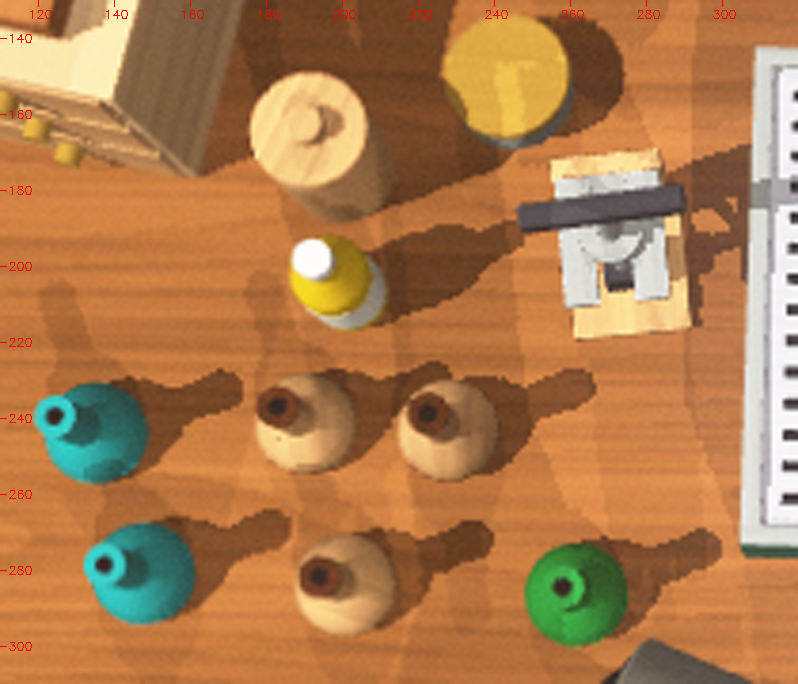

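View pics/top27b.png

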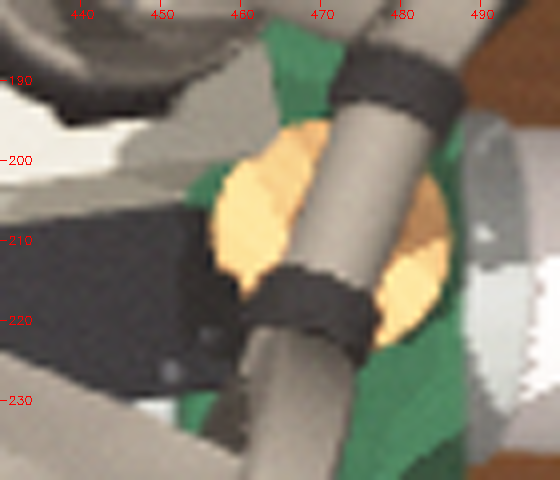

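apply_moves --pt "0.7 -0.011 0.068 0 0" --pt "0.7 -0.011 0.068 0 0" --pt "0.7 -0.011 0.068 0 0" --pt "0.7 -0.011 0.068 0 0" --pt "0.7 -0.011 0.068 0 0" --pt "0.7 -0.011 0.068 0 0" --pt "0.7 -0.011 0.068 0 0" --pt "0.7 -0.011 0.068 0 0" --pt "0.7 -0.011 0.068 0 0" --pt "0.7 -0.011 0.068 0 0" --pt "0.7 -0.014 0.068 0 0" --pt "0.7 0 0 0 0" --pt "0.7 0 0 0 0"

```text
time: 50.15
position: [0.5112, 0.2217, 0.275]
tcp_rot: [[-0.143, 0.99, -0.0], [0.99, 0.143, -0.001], [-0.001, -0.0, -1.0]]
contact_force: [0.6, 0.1, 0.5]
grip_width: 0.0642
```

```bash
python3 - <<'E'
from h import *
import pickle
o,im=snap("wrist","w28");print(o["position"],o["grip_width"],o["contact_force"],o["time"])
pickle.dump(o,open("o_w28.pkl","wb"))
E
```

```text
[0.5112063  0.22166334 0.27498268] 0.06420478747279514 [0.61691207 0.12351875 0.48373952] 50.15
```

View pics/w28.png

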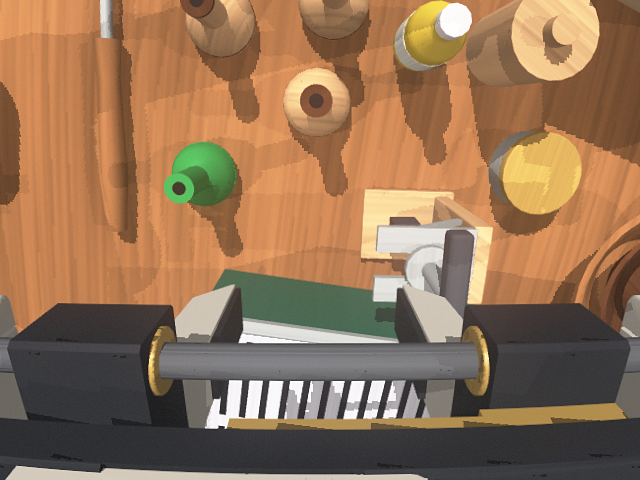

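```bash
python3 - <<'E'
from h import *
import pickle;o=pickle.load(open("o_w28.pkl","rb"))
print(unproj("wrist",[(316+4.4,100),(317+4.4,101),(198+4.4,5)],[.1,.015,.1],o))
E
```

```text
[[0.49792538 0.30812869 0.1       ]
 [0.499058   0.30943712 0.015     ]
 [0.39453626 0.36863187 0.1       ]]
```

apply_moves --pt "0.7 -0.012 0.085 0 0" --pt "0.7 -0.012 0.085 0 0" --pt "0.7 0 0 -0.1 0" --pt "0.7 0 0 -0.1 0" --pt "0.7 0 0 -0.1 0" --pt "0.7 0 0 -0.05 0" --pt "0.7 0 0 0 0" --pt "0.7 0 0 0 0"

```text
time: 51.2
position: [0.4999, 0.3076, 0.1016]
tcp_rot: [[-0.143, 0.99, 0.002], [0.99, 0.143, 0.001], [0.001, 0.002, -1.0]]
contact_force: [-0.8, -0.9, 0.4]
grip_width: 0.0639
```

```bash
python3 - <<'E'
from h import *
o,im=snap("wrist","w29");print(o["position"],o["grip_width"],o["contact_force"],o["time"])
o,im=snap("scene","scene29");crop(im,310,120,430,240,5,"pics/scene29c.png")
E
```

```text
[0.4998507  0.3075713  0.10162182] 0.06393453376934193 [-0.81400258 -0.85688351  0.40875662] 51.2
```

View pics/w29.png

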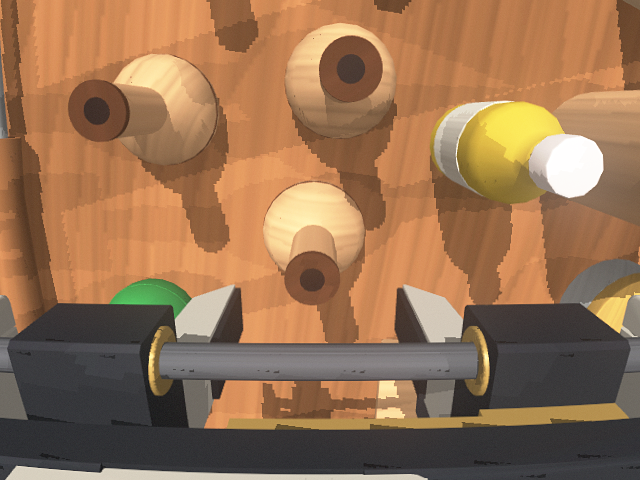

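View pics/scene29c.png

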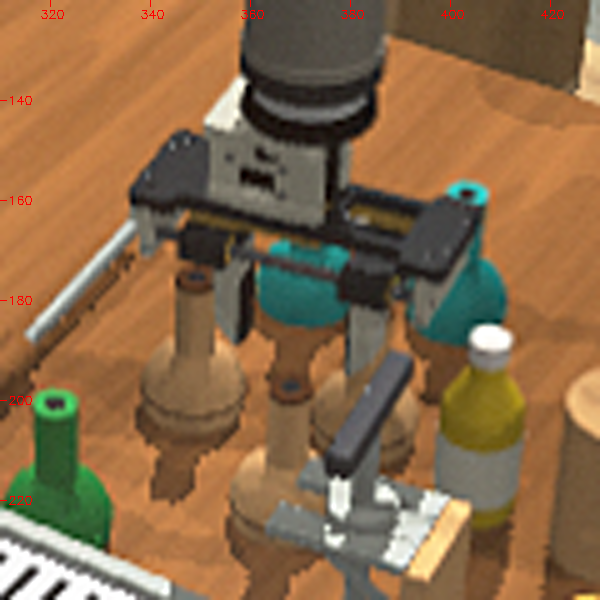

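apply_moves --pt "0.7 -0.005 0.001 -0.05 0" --pt "0.7 0 0 -0.05 0" --pt "0.7 0 0 -0.029 0" --pt "0.7 0 0 0 0" --pt "0 0 0 0 0" --pt "0 0 0 0 0" --pt "0 0 0 0 0" --pt "0 0 0 0 0" --pt "0 0 0 0 0" --pt "0 0 0 0 0" --pt "0 0 0 0 0" --pt "0 0 0 0 0"

```text
time: 52.8
position: [0.4962, 0.3084, 0.0359]
tcp_rot: [[-0.144, 0.99, 0.0], [0.99, 0.144, 0.0], [0.0, 0.0, -1.0]]
contact_force: [0.8, -0.4, 1.5]
grip_width: 0.0259
```

```bash
python3 - <<'E'
from h import *
o,im=snap("wrist","w30");print(o["position"],o["grip_width"],o["contact_force"],o["time"])
o,im=snap("scene","scene30");crop(im,310,120,430,240,5,"pics/scene30c.png")
E
```

```text
[0.49618016 0.30843001 0.03585855] 0.025925479989533422 [ 0.83456686 -0.35161655  1.48943827] 52.8
```

View pics/w30.png

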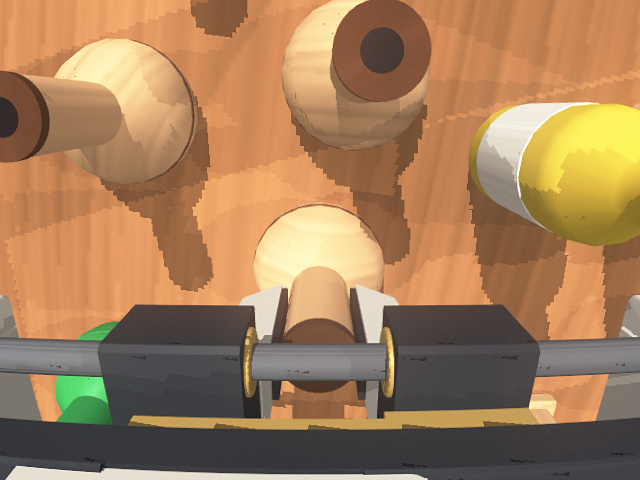

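View pics/scene30c.png

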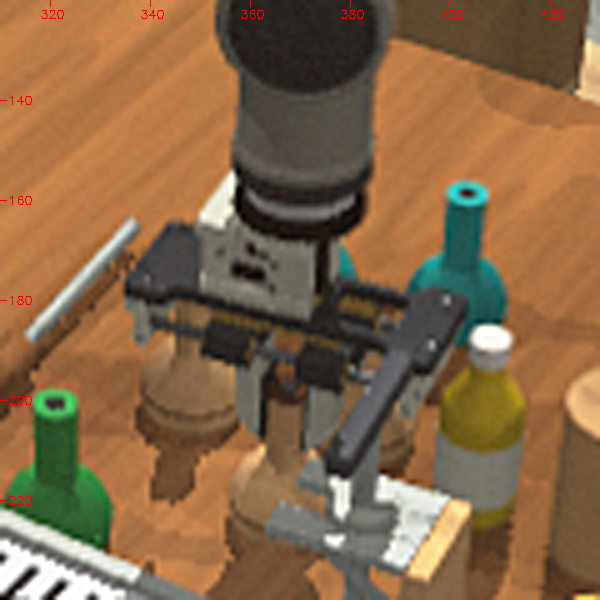

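apply_moves --pt "0 0 0 0.02 0" --pt "0 0 0 0.06 0" --pt "0 0 0 0.08 0" --pt "0 0 0 0.08 0" --pt "0 0 0 0.07 0" --pt "0 0 0 0.03 0" --pt "0 -0.001 -0.04 0 0" --pt "0 -0.001 -0.07 0 0" --pt "0 -0.001 -0.07 0 0" --pt "0 -0.001 -0.07 0 0" --pt "0 -0.001 -0.07 0 0" --pt "0 -0.001 -0.07 0 0" --pt "0 -0.001 -0.07 0 0" --pt "0 -0.001 -0.07 0 0" --pt "0 -0.001 -0.07 0 0" --pt "0 -0.001 -0.07 0 0" --pt "0 -0.001 -0.07 0 0" --pt "0 -0.001 -0.04 0 0" --pt "0 -0.001 -0.02 0 0" --pt "0 0 0 0 0"

```text
time: 55.4
position: [0.4887, -0.092, 0.2049]
tcp_rot: [[-0.142, 0.99, -0.002], [0.99, 0.142, 0.001], [0.001, -0.002, -1.0]]
contact_force: [-0.3, 0.5, -0.5]
grip_width: 0.0255
```

```bash
python3 - <<'E'
from h import *
o,im=snap("wrist","w31");print(o["position"],o["grip_width"],o["contact_force"],o["time"])
o,im=snap("scene","scene31");crop(im,180,160,430,350,3,"pics/scene31c.png")
E
```

```text
[ 0.48872368 -0.0919645   0.20486048] 0.025487216541366164 [-0.28067333  0.54520024 -0.54179931] 55.4
```

View pics/scene31c.png

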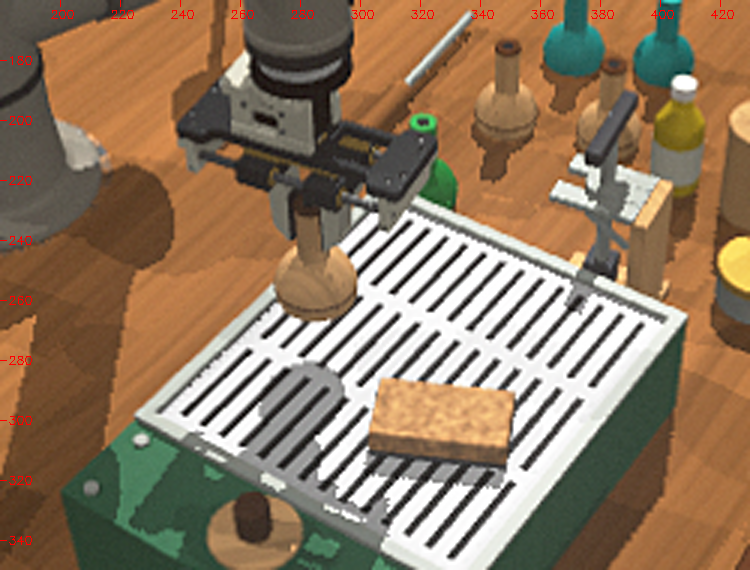

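apply_moves --pt "0 0 0 -0.04 0" --pt "0 0 0 -0.04 0" --pt "0 0 0 -0.02 0" --pt "0 0 0 -0.01 0" --pt "0 0 0 -0.003 0" --pt "0 0 0 0 0"

```text
time: 56.25
position: [0.4898, -0.0917, 0.1497]
tcp_rot: [[-0.144, 0.99, 0.001], [0.99, 0.144, -0.0], [-0.0, 0.001, -1.0]]
contact_force: [0.1, -0.8, -1.1]
grip_width: 0.0257
```

apply_moves --pt "0 0 0 -0.003 0" --pt "0 0 0 -0.002 0" --pt "0 0 0 -0.002 0" --pt "0 0 0 0 0"

```text
time: 56.75
position: [0.4896, -0.0917, 0.1459]
tcp_rot: [[-0.144, 0.99, 0.0], [0.99, 0.144, -0.0], [-0.0, 0.0, -1.0]]
contact_force: [0.6, 0.1, 0.1]
grip_width: 0.0254
```

```bash
python3 - <<'E'
from h import *
o=robot.get_obs();print(o["position"],o["grip_width"],o["contact_force"],o["time"])
o,im=snap("scene","scene32");crop(im,250,200,350,320,5,"pics/scene32c.png")
E
```

```text
[ 0.4896134  -0.09168666  0.14586619] 0.025387143811635177 [0.63093322 0.12401539 0.13806423] 56.75
```

View pics/scene32c.png

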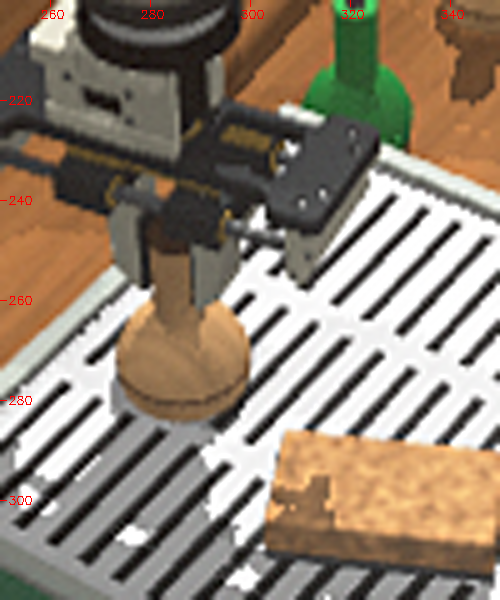

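apply_moves --pt "0.7 0 0 0 0" --pt "0.7 0 0 0 0" --pt "0.7 0 0 0 0" --pt "0.7 0 0 0 0" --pt "0.7 0 0 0 0" --pt "0.7 0 0 0.03 0" --pt "0.7 0 0 0.08 0" --pt "0.7 0 0 0.1 0" --pt "0.7 0.002 0.08 0.06 0.04" --pt "0.7 0.002 0.09 0 0.05" --pt "0.7 0.002 0.09 0 0.05" --pt "0.7 0.002 0.09 0 0.05" --pt "0.7 0.002 0.09 0 0.05" --pt "0.7 0.002 0.09 0 0.05" --pt "0.7 0.002 0.09 0 0.05" --pt "0.7 0.002 0.09 0 0.05" --pt "0.7 0.002 0.09 0 0.05" --pt "0.7 0.002 0.09 0 0.05" --pt "0.7 0.002 0.09 0 0.01" --pt "0.7 0 0.01 0 0"

```text
time: 59.3
position: [0.4997, 0.4059, 0.2796]
tcp_rot: [[-0.989, -0.147, -0.001], [-0.147, 0.989, -0.0], [0.001, 0.0, -1.0]]
contact_force: [-0.5, -0.3, 0.4]
grip_width: 0.064
```

```bash
python3 - <<'E'
from h import *
import pickle
o,im=snap("wrist","w33");print(o["position"],o["grip_width"],o["contact_force"],o["time"],np.degrees(np.arctan2(o["tcp_rot"][1,1],o["tcp_rot"][0,1])))
pickle.dump(o,open("o_w33.pkl","wb"))
o,im=snap("scene","scene33");crop(im,180,140,430,350,3,"pics/scene33c.png")
E
```

```text
[0.49970864 0.40585889 0.27957847] 0.06398341059056589 [-0.49345926 -0.30671154  0.44485121] 59.3 98.44979975286185
```

View pics/scene33c.png

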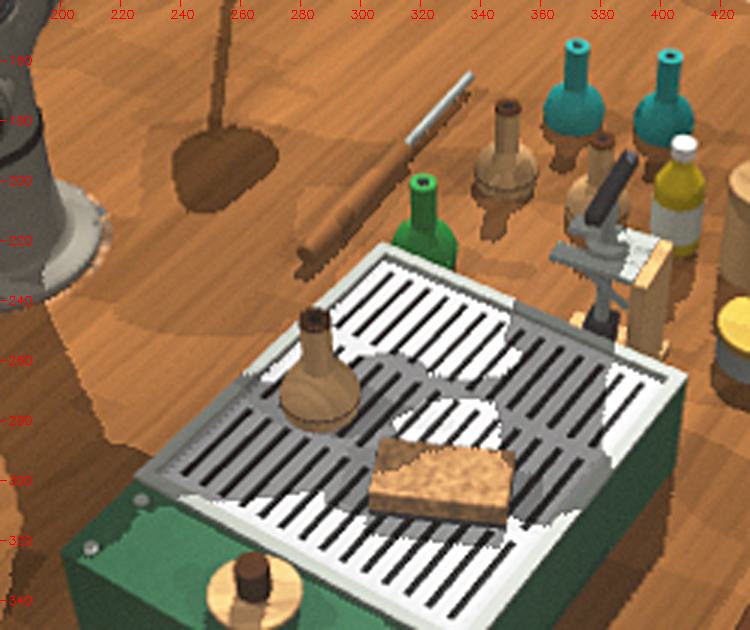

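View pics/w33.png

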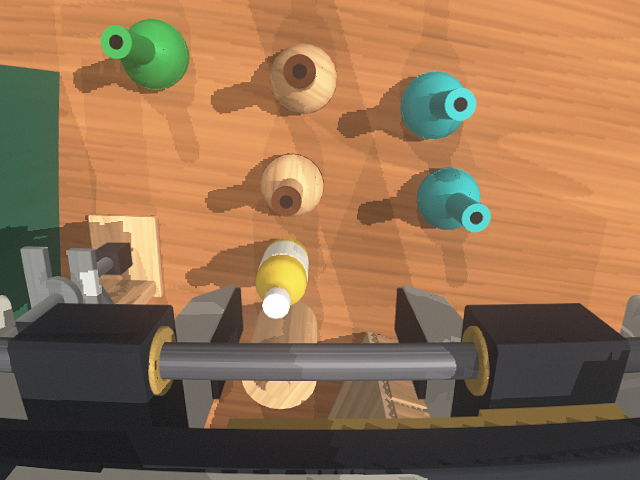

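```bash
python3 - <<'E'
from h import *
import pickle;o=pickle.load(open("o_w33.pkl","rb"))
print(unproj("wrist",[(287+4.4,201),(291+4.4,185),(300+4.4,71),(275+4.4,303)],[.1,.015,.1,.13],o))
E
```

```text
[[0.498366   0.38056961 0.1       ]
 [0.49850079 0.37959311 0.015     ]
 [0.38837712 0.37694358 0.1       ]
 [0.58394185 0.38274863 0.13      ]]
```

```bash
python3 - <<'E'
from h import *
o,im=snap("top","top34");crop(im,110,130,320,310,3.8,"pics/top34a.png")
im=cv2.imread("pics/scene33.png");crop(im,320,140,420,240,7,"pics/scene34c.png")
E
```

```text
(no output)
```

View pics/top34a.png

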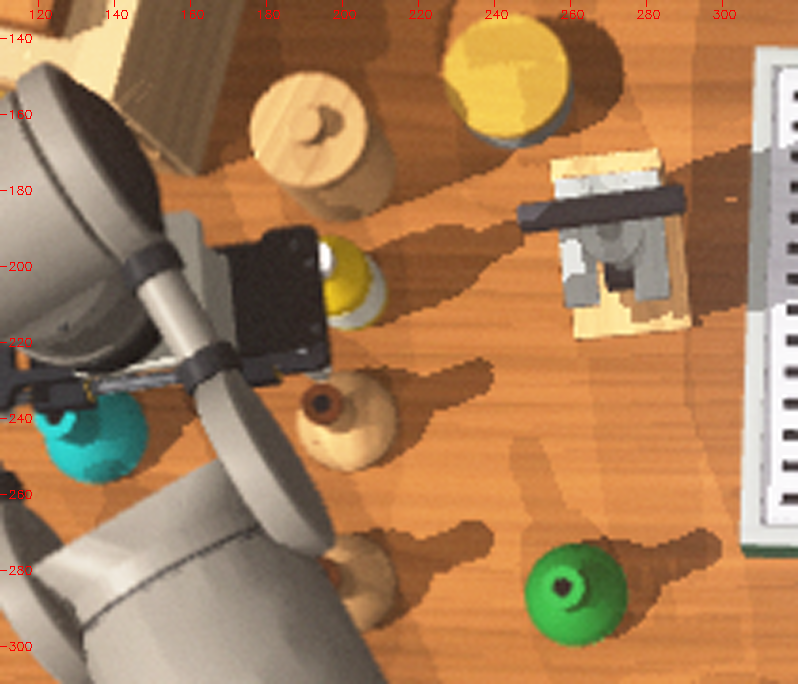

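View pics/scene34c.png

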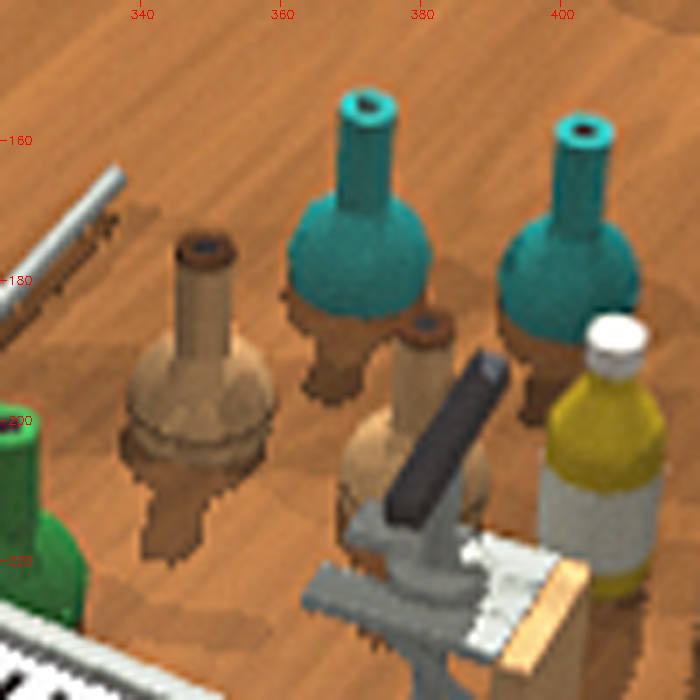

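```bash
python3 - <<'E'
from h import *
print(unproj("top",[(110+322/3.8-.37,130+403/3.8-.37),(110+319/3.8-.37,130+576/3.8-.37)],.1))
print(unproj("scene",[(320+426/7-.43,140+323/7-.43),(320+206/7-.43,140+245/7-.43)],.1))
E
```

```text
[[0.50212446 0.37401148 0.1       ]
 [0.39187842 0.37115219 0.1       ]]
[[0.50249578 0.37533078 0.1       ]
 [0.39188433 0.37269757 0.1       ]]
```

apply_moves --pt "0.7 0.005 -0.063 0 0" --pt "0.7 0 0 -0.1 0" --pt "0.7 0 0 -0.1 0" --pt "0.7 0 0 -0.1 0" --pt "0.7 0 0 -0.06 0" --pt "0.7 0 0 0 0" --pt "0.7 0 0 0 0"

```text
time: 60.32
position: [0.5042, 0.3716, 0.1027]
tcp_rot: [[-0.99, -0.143, 0.003], [-0.143, 0.99, 0.001], [-0.003, 0.001, -1.0]]
contact_force: [-0.0, 0.3, -0.4]
grip_width: 0.0641
```

```bash
python3 - <<'E'
from h import *
o,im=snap("wrist","w35");print(o["position"],o["grip_width"],o["contact_force"],o["time"])
E
```

```text
[0.50422713 0.37161775 0.10272748] 0.06414770945635537 [-0.03140013  0.34351673 -0.43165025] 60.325
```

View pics/w35.png

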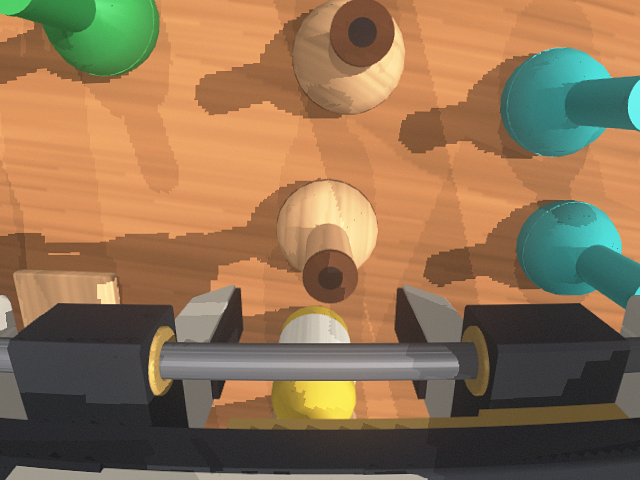

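apply_moves --pt "0.7 -0.004 0.008 -0.05 0" --pt "0.7 0 0 -0.05 0" --pt "0.7 0 0 -0.032 0" --pt "0.7 0 0 0 0" --pt "0 0 0 0 0" --pt "0 0 0 0 0" --pt "0 0 0 0 0" --pt "0 0 0 0 0" --pt "0 0 0 0 0" --pt "0 0 0 0 0" --pt "0 0 0 0 0" --pt "0 0 0 0 0"

```text
time: 61.88
position: [0.5011, 0.3759, 0.0348]
tcp_rot: [[-0.99, -0.144, 0.0], [-0.144, 0.99, 0.0], [-0.0, 0.0, -1.0]]
contact_force: [-0.4, 0.6, 0.8]
grip_width: 0.0252
```

```bash
python3 - <<'E'
from h import *
o,im=snap("scene","scene36");crop(im,310,120,430,240,5,"pics/scene36c.png")
o,im=snap("wrist","w36");print(o["position"],o["grip_width"],o["contact_force"],o["time"])
E
```

```text
[0.50107899 0.3759247  0.03482682] 0.025479758544602576 [ 0.51673276 -0.01758161  2.07327658] 61.925
```

View pics/scene36c.png

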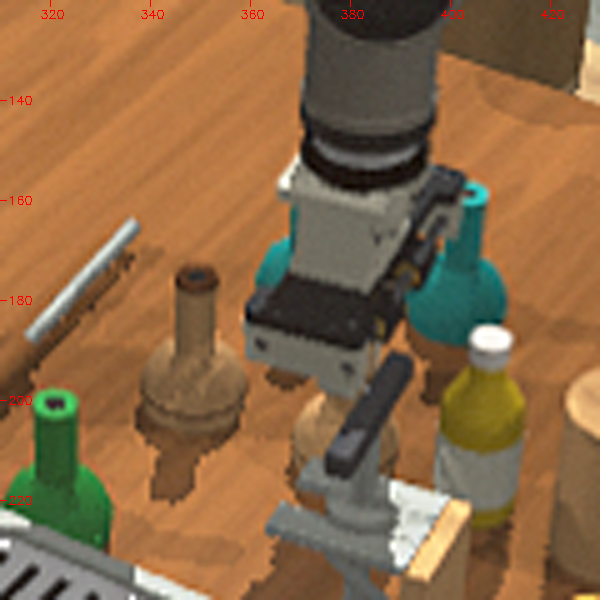

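View pics/w36.png

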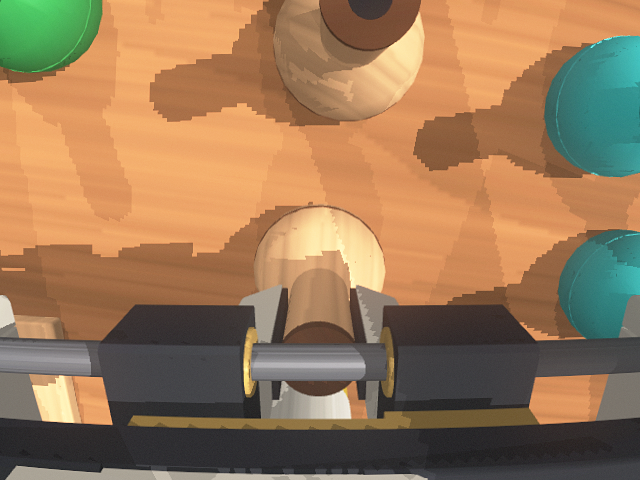

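apply_moves --pt "0 0 0 0.02 0" --pt "0 0 0 0.06 0" --pt "0 0 0 0.09 0" --pt "0 0 0 0.09 0" --pt "0 0 0 0.09 0" --pt "0 0 0 0.09 0" --pt "0 0 0 0.04 0" --pt "0 0.01 -0.036 0 0" --pt "0 0.02 -0.071 0 0" --pt "0 0.02 -0.071 0 0" --pt "0 0.02 -0.071 0 0" --pt "0 0.02 -0.071 0 0" --pt "0 0.02 -0.071 0 0" --pt "0 0.02 -0.071 0 0" --pt "0 0.02 -0.071 0 0" --pt "0 0.02 -0.071 0 0" --pt "0 0.02 -0.071 0 0" --pt "0 0.008 -0.035 0 0" --pt "0 0 0 0 0" --pt "0 0 0 0 0"

```text
time: 64.47
position: [0.5996, 0.0219, 0.2745]
tcp_rot: [[-0.99, -0.144, -0.001], [-0.144, 0.99, 0.001], [0.001, 0.001, -1.0]]
contact_force: [-0.0, 0.1, -1.5]
grip_width: 0.0254
```

```bash
python3 - <<'E'
from h import *
o,im=snap("scene","scene37");crop(im,230,130,430,330,3,"pics/scene37c.png")
print(o["position"],o["grip_width"],o["contact_force"],o["time"])
E
```

```text
[0.59958769 0.02186345 0.27450967] 0.02541990707707369 [-0.0499217   0.06338951 -1.46406717] 64.475
```

View pics/scene37c.png

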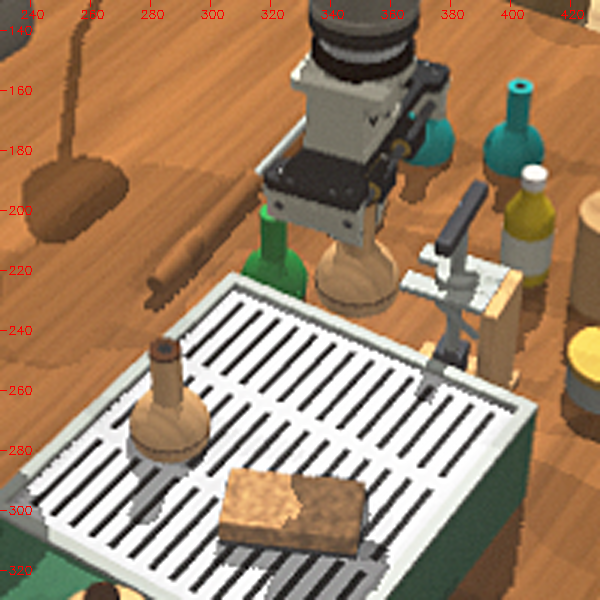

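apply_moves --pt "0 0 0 -0.04 0" --pt "0 0 0 -0.07 0" --pt "0 0 0 -0.06 0" --pt "0 0 0 -0.04 0" --pt "0 0 0 -0.02 0" --pt "0 0 0 -0.015 0" --pt "0 0 0 -0.006 0" --pt "0 0 0 0 0" --pt "0 0 0 0 0"

```text
time: 65.65
position: [0.6004, 0.0209, 0.1498]
tcp_rot: [[-0.99, -0.144, 0.001], [-0.144, 0.99, 0.0], [-0.001, -0.0, -1.0]]
contact_force: [0.6, 0.4, -1.8]
grip_width: 0.0257
```

apply_moves --pt "0 0 0 -0.003 0" --pt "0 0 0 -0.003 0" --pt "0 0 0 -0.003 0" --pt "0 0 0 0 0"

```text
time: 66.15
position: [0.6001, 0.0209, 0.1448]
tcp_rot: [[-0.99, -0.144, 0.0], [-0.144, 0.99, 0.0], [-0.0, 0.0, -1.0]]
contact_force: [0.7, 0.1, -0.1]
grip_width: 0.0255
```

apply_moves --pt "0.7 0 0 0 0" --pt "0.7 0 0 0 0" --pt "0.7 0 0 0 0" --pt "0.7 0 0 0 0" --pt "0.7 0 0 0 0" --pt "0.7 0 0 0.03 0" --pt "0.7 0 0 0.08 0" --pt "0.7 0 0 0.1 0" --pt "0.7 -0.034 0.058 0.06 0" --pt "0.7 -0.035 0.059 0 0" --pt "0.7 -0.035 0.059 0 0" --pt "0.7 -0.035 0.059 0 0" --pt "0.7 -0.035 0.059 0 0" --pt "0.7 -0.035 0.059 0 0" --pt "0.7 -0.035 0.059 0 0" --pt "0.7 -0.035 0.059 0 0" --pt "0.7 -0.035 0.059 0 0" --pt "0.7 -0.035 0.059 0 0" --pt "0.7 -0.035 0.059 0 0" --pt "0.7 -0.034 0.058 0 0"

```text
time: 68.65
position: [0.3905, 0.3749, 0.2811]
tcp_rot: [[-0.99, -0.144, 0.001], [-0.144, 0.99, 0.001], [-0.002, 0.001, -1.0]]
contact_force: [0.1, -0.2, 0.4]
grip_width: 0.0641
```

```bash
python3 - <<'E'
from h import *
import pickle
o,im=snap("wrist","w38");print(o["position"],o["grip_width"],o["contact_force"],o["time"])
pickle.dump(o,open("o_w38.pkl","wb"))
o,im=snap("scene","scene38");crop(im,230,130,430,330,3,"pics/scene38c.png")
E
```

```text
[0.3904551  0.37490719 0.28110184] 0.06412623949833154 [ 0.13770326 -0.23041846  0.44928983] 68.65
```

View pics/scene38c.png

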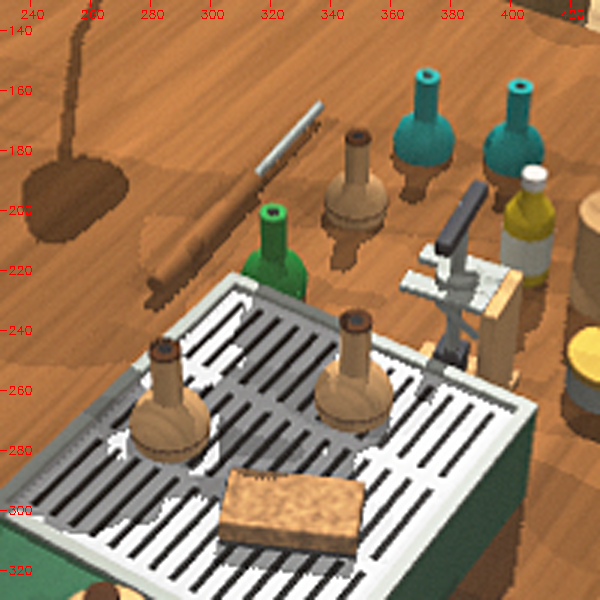

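View pics/w38.png

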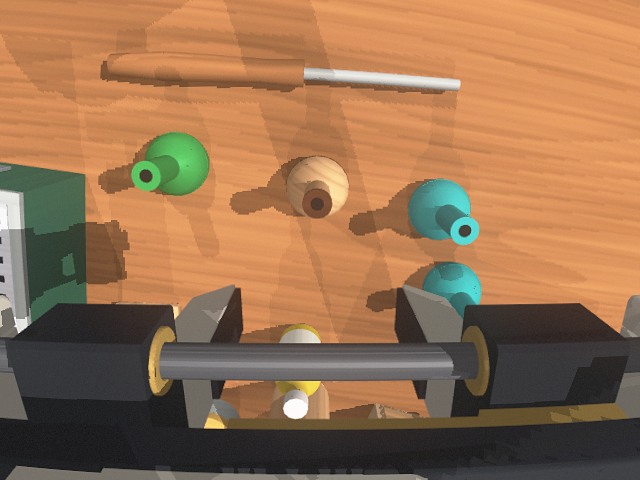

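apply_moves --pt "0.7 0.003 -0.004 0 0" --pt "0.7 0 0 -0.1 0" --pt "0.7 0 0 -0.1 0" --pt "0.7 0 0 -0.1 0" --pt "0.7 0 0 -0.06 0" --pt "0.7 0 0 0 0" --pt "0.7 0 0 0 0"

```text
time: 69.62
position: [0.3939, 0.3719, 0.1013]
tcp_rot: [[-0.99, -0.143, 0.002], [-0.143, 0.99, 0.001], [-0.002, 0.001, -1.0]]
contact_force: [-0.4, -0.2, -0.7]
grip_width: 0.0641
```

```bash
python3 - <<'E'
from h import *
o,im=snap("wrist","w39");print(o["position"],o["grip_width"],o["contact_force"],o["time"])
E
```

```text
[0.39391332 0.37189779 0.10133339] 0.06411693489946911 [-0.44843328 -0.19149553 -0.72180472] 69.625
```

View pics/w39.png

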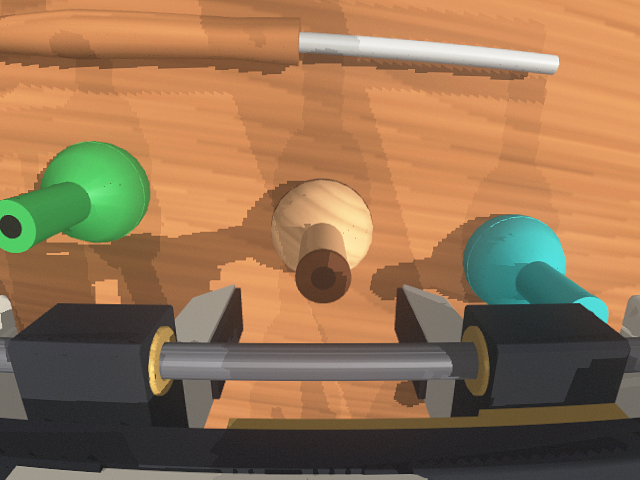

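Vase neck top at (323,276), well centred between the jaws. Descend and close.

apply_moves --pt "0.7 -0.003 0.003 -0.05 0" --pt "0.7 0 0 -0.05 0" --pt "0.7 0 0 -0.03 0" --pt "0.7 0 0 0 0" --pt "0 0 0 0 0" --pt "0 0 0 0 0" --pt "0 0 0 0 0" --pt "0 0 0 0 0" --pt "0 0 0 0 0" --pt "0 0 0 0 0" --pt "0 0 0 0 0" --pt "0 0 0 0 0"

```text
time: 71.18
position: [0.3911, 0.3735, 0.0349]
tcp_rot: [[-0.99, -0.144, 0.0], [-0.144, 0.99, 0.0], [-0.0, 0.0, -1.0]]
contact_force: [-1.3, 0.6, 2.6]
grip_width: 0.0253
```

apply_moves --pt "0 0 0 0.02 0" --pt "0 0 0 0.06 0" --pt "0 0 0 0.09 0" --pt "0 0 0 0.09 0" --pt "0 0 0 0.09 0" --pt "0 0 0 0.09 0" --pt "0 0 0 0.04 0" --pt "0 0.01 -0.036 0 0" --pt "0 0.02 -0.07 0 0" --pt "0 0.02 -0.07 0 0" --pt "0 0.02 -0.07 0 0" --pt "0 0.02 -0.07 0 0" --pt "0 0.02 -0.07 0 0" --pt "0 0.02 -0.07 0 0" --pt "0 0.02 -0.07 0 0" --pt "0 0.02 -0.07 0 0" --pt "0 0.02 -0.07 0 0" --pt "0 0.008 -0.03 0 0" --pt "0 0 0 0 0" --pt "0 0 0 0 0"

```text
time: 73.68
position: [0.4895, 0.0261, 0.2744]
tcp_rot: [[-0.99, -0.144, -0.001], [-0.144, 0.99, 0.001], [0.001, 0.001, -1.0]]
contact_force: [0.3, -0.5, -1.7]
grip_width: 0.0254
```

```bash
python3 - <<'E'
from h import *
o,im=snap("scene","scene40");crop(im,230,130,430,330,3,"pics/scene40c.png")
print(o["position"],o["grip_width"],o["contact_force"],o["time"])
E
```

```text
[0.48949358 0.02612765 0.27444044] 0.025443987666471067 [ 0.26575449 -0.48686188 -1.7059559 ] 73.675
```

View pics/scene40c.png

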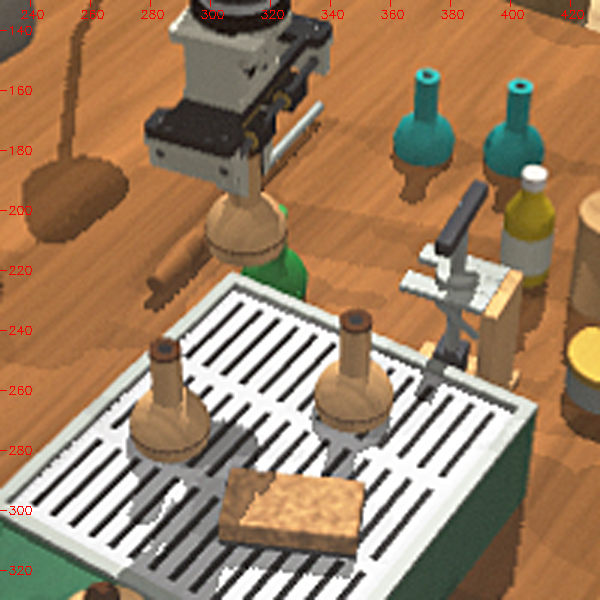

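apply_moves --pt "0 0 0 -0.04 0" --pt "0 0 0 -0.07 0" --pt "0 0 0 -0.06 0" --pt "0 0 0 -0.04 0" --pt "0 0 0 -0.02 0" --pt "0 0 0 -0.015 0" --pt "0 0 0 -0.006 0" --pt "0 0 0 0 0" --pt "0 0 0 -0.003 0" --pt "0 0 0 -0.003 0" --pt "0 0 0 -0.002 0" --pt "0 0 0 0 0"

```text
time: 75.22
position: [0.49, 0.0254, 0.1452]
tcp_rot: [[-0.99, -0.144, -0.0], [-0.144, 0.99, 0.0], [0.0, 0.0, -1.0]]
contact_force: [0.1, -0.5, -1.3]
grip_width: 0.0254
```

apply_moves --pt "0 0 0 -0.001 0" --pt "0 0 0 0 0" --pt "0.7 0 0 0 0" --pt "0.7 0 0 0 0" --pt "0.7 0 0 0 0" --pt "0.7 0 0 0 0" --pt "0.7 0 0 0 0" --pt "0.7 0 0 0 0" --pt "0.7 0 0 0.03 0" --pt "0.7 0 0 0.08 0" --pt "0.7 0 0 0.1 0" --pt "0.7 0 0 0.1 0" --pt "0.7 -0.04 0.08 0 0" --pt "0.7 -0.04 0.08 0 0" --pt "0.7 -0.04 0.08 0 0" --pt "0.7 -0.04 0.08 0 0" --pt "0.7 -0.04 0.08 0 0" --pt "0.7 -0.04 0.08 0 0" --pt "0.7 0 0 0 0"

```text
time: 77.6
position: [0.3687, 0.2673, 0.2998]
tcp_rot: [[-0.989, -0.148, -0.0], [-0.148, 0.989, 0.001], [0.0, 0.001, -1.0]]
contact_force: [0.6, -0.0, 0.1]
grip_width: 0.064
```

```bash
python3 - <<'E'
from h import *
o,im=snap("scene","scene41");crop(im,190,170,450,390,3,"pics/scene41c.png")
print(o["position"],o["grip_width"],o["contact_force"],o["time"])
o,im=snap("top","top41");crop(im,130,120,500,330,2.1,"pics/top41c.png")
crop(im,440,180,500,240,9,"pics/top41d.png")
im=cv2.imread("pics/scene41.png");crop(im,220,290,310,370,8,"pics/scene41d.png")
E
```

```text
[0.36866408 0.2673485  0.29981777] 0.06396324891173781 [ 0.55270137 -0.01661437  0.14818658] 77.6
```

View pics/scene41c.png

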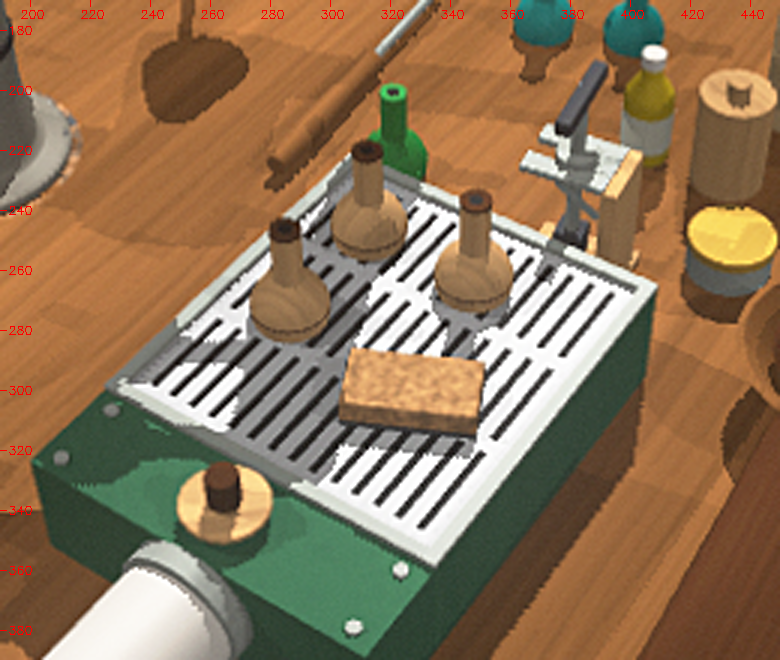

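View pics/top41c.png

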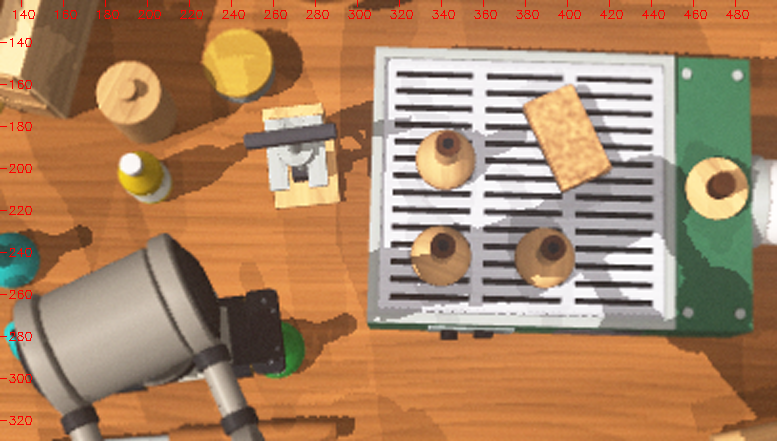

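View pics/top41d.png

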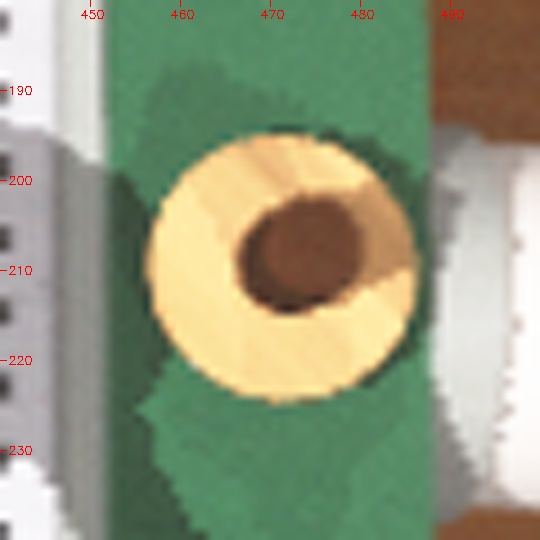

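View pics/scene41d.png

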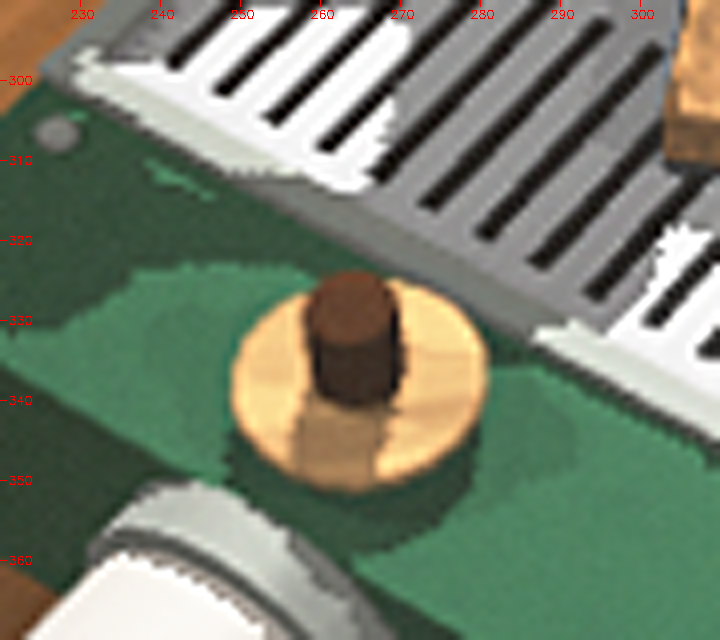

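```bash
python3 - <<'E'
from h import *
a=cv2.imread("pics/scene0.png");b=cv2.imread("pics/scene41.png")
f=lambda i,x,y,w,h,s:cv2.resize(i[y:y+h,x:x+w],None,fx=s,fy=s,interpolation=cv2.INTER_CUBIC)
top=np.hstack([f(a,230,310,75,60,5),f(b,230,310,75,60,5)]);bot=np.hstack([f(a,350,180,75,60,5),f(b,350,180,75,60,5)])
cv2.imwrite("pics/cmp.png",np.vstack([top,bot]))
A=lambda q:[(110+x/2.1,120+y/2.1) for x,y in q]
X=unproj("top",[(130+x/2.1-.26,120+y/2.1-.26) for x,y in((448,143),(443,244),(552,247))],.21);print(X)
E
```

```text
[[ 0.60134316  0.01884885  0.21      ]
 [ 0.49180627  0.02294627  0.21      ]
 [ 0.4904549  -0.09291418  0.21      ]]
```

View pics/cmp.png

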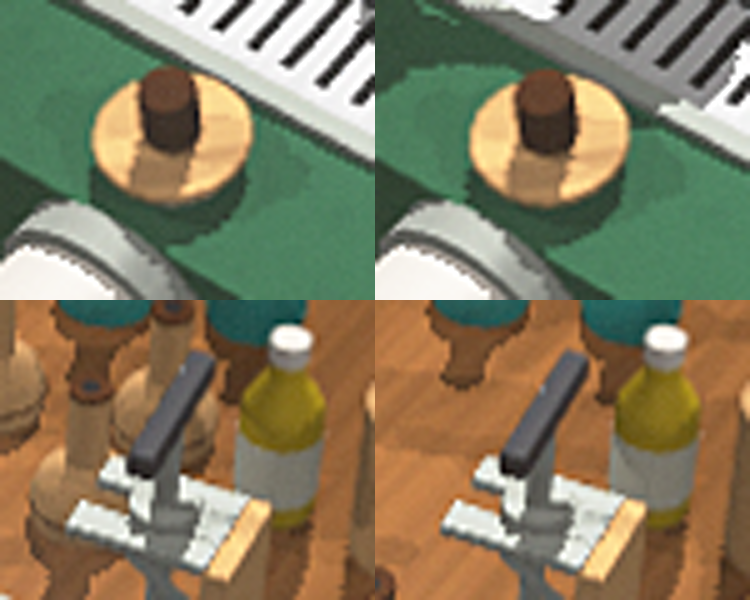

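The last pictures show the cap seated as at the start, the key hanging as at the start, and all three vases upright and more than 109 mm apart. The spindle looked parallel to the table's sides. I'm handing the job in.

```bash
python3 - <<'E'
from workcell import robot
o=robot.get_obs();print(o["time"],o["qvel"].round(2),o["contact_force"].round(2))
print(robot.close_job())
E
```

```text
77.7 [-1.8   0.02  0.06 -0.18  0.06 -0.06] [ 0.68  0.95 -0.47]
the job is handed in; nothing more can be done
None
```

I finished the job and handed it in at 77.7 s. The damper is open, the key is back on its stand, the cap is on the tube, and all three pale vases stand on the grille. `close_job` reports no verdict, so the results below are from my own checks.

- **Damper:** I turned the key counter-clockwise until the torque climbed from about 0.14 to 0.42 N m, which I took as the stop. Looking down the tube afterwards, the spindle's flats were at about 90° in world axes. The table's own angle is about -0.7°, so that matches fully open.
- **Key:** it hangs by its collar in the fork, and the before and after pictures look the same.
- **Cap:** it lies flat, within about 2 mm of where it started. I judged the seating only by comparing pictures, not by measuring its height.
- **Vases:** the overhead camera puts them at (0.601, 0.019), (0.492, 0.023) and (0.490, -0.093) m. All are upright and at least 109 mm apart. One was knocked about 28 mm aside during the run; I found it again before gripping it.
- **Bystanders:** the sanding block, bottle and other bystanders looked unmoved. I did not measure them one by one.

**What went wrong or disagreed:**
- **Missed grasps:** the first grasp of the cap and the first of the key missed. The real fingertips sit about 26 mm above the reported TCP, and the fingers close slowly. The missed key grasp tipped the key in its fork, but it settled back upright. I allowed for the offset from the second key grasp onward.
- **Wrist camera:** it disagreed with the fixed cameras by 3 to 6 mm, so I took positions from the fixed cameras and checked them close up.

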